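Load the bottle shaker and latch its hold-down frame

ROBOT

A 6-joint arm with a two-finger parallel gripper is mounted at the origin on the work surface. World frame = base frame: x ahead of the robot, y to its left, z up, the work surface at z = 0. Lengths are in m, angles in rad, forces in N, time in s.
With the tool pointing down it reaches from about 0.425 to 0.95 m from the base axis. Payload 3.5 kg.
Tool frame: the origin (TCP) lies at the very end of the fingers, on their centre line; the grasp point (between the pads) lies 19 mm behind it; z points along the fingers, y is the direction in which the jaws open and shut (so a half turn about z gives the same grasp; the last joint's range is limited). The gripper opens to 85 mm and grips with 20 to 120 N. Pads are 22 mm wide; open, the fingers measure 114 mm over their backs; the gripper's body (76 mm by 85 mm) begins 54 mm behind the grasp point. The pads swing forward as they close: fully open they stand 13 mm farther back than shut.
Start: joints at [1.129, 0.286, 1.577, -0, 1.279, -0.15], TCP at [0.194, 0.646, 0.231] pointing down, gripper open.
Joint ranges: [-2.77, 2.77], [-0.9, 2.22], [0.21, 2.48], [-1.53, 4.67], [0.24, 2.81], [-2.84, 2.84]. Speed limits (rad/s): [2.79, 2.79, 3.14, 3.14, 3.14, 3.14].

INTERFACE

Orientations are given as a unit quaternion [x, y, z, w].
In Python, from plant import ctrl, eyes, ticket gives the robot as it stands.
- The arm moves only by the tool send_rows, never from a script. Its arguments are lists of equal length, an entry for each row: "translation": the shift along the tool's x, y, z in units of 30 mm (1.0 is 30 mm), a list of three; "rotation": the turn, a rotation vector about the tool's x, y, z in units of 5 degrees (1.0 is 5 degrees), a list of three; "grip": the finger opening in mm, from 0 to 85.4. A call has 1 to 5 rows; each row shifts and turns the commanded pose from where the row before left it, along the tool's axes as they then stand; what a row does not reach is not made up. A row lasts 1/8 s, in which the tool goes at most 62.5 mm and 10.7 degrees, less where a joint would pass 70% of its speed; a pose out of reach is approached as far as the arm can. A call is refused whole if a number of a shift passes 1 or a number of a turn 1, either way. A call with a gripper value outside its range is refused whole. The fingers move at their own pace and stop on an object; "squeeze" is the grip in N (left out, the last holds). Time passes only in rows, so rows that do not move let the fingers close. It gives the time, the measured TCP pose, the force and the opening at its end, in the units of the state.
- ctrl.get_state(): the state, without advancing time (a new reading comes with each control period).
- eyes.read_camera(name): name is "scene" or "top" or "wrist"; returns a dict with "image" (400x640x3 uint8, blue, green, red), "mtx" (3x3 intrinsics, pixels), "xyz" and "orientation" of the camera in the world; the wrist camera has in their place "hand_eye" (4x4, takes a point from camera to tool coordinates, whose origin is the TCP and whose axes are the flange's). Camera axes: x right, y down, z forward; pixel columns grow to the right and rows downward; lengths in m; the calibration is good to about 2 mm. A picture is of the moment at which its call begins: read the wrist's pose just before it. There is no depth.
- ticket.sign_off(): hands the job in, once; it reports no verdict.
The state is a dict: "time": time; "qpos": joint angles; "dq": joint speeds; "joint_efforts": joint torques, N m; "eef_pos": TCP position; "tcp_rot": TCP orientation; "contact_force": force on the tool from outside, world axes, zero at the start; "wrist_torque": the same for the moment, N m; "opening": opening from 0.0 (shut) to 1.0 (fully open).
Only numpy, scipy, OpenCV 4.12 (cv2) and the standard library are available. Lean on these libraries where they do the work, as an engineer would, in place of code of your own. Each camera call takes 0.05 s, during which the arm holds its last target. There are 200 camera calls.

TASK

Load the shaker for an extraction run: lay every bottle from the stock tray on its side in the shaker's carrier, crosswise, in one closed-up row from the far stop wall, and push the wedge chock, toe first and square, under the middle of the last bottle so that the row cannot roll apart. Then swing the hold-down frame fully down over the bottles, and after that swing the hook over the frame's tongue until its nose is fully home in the catch. Leave the other things on the bench where they are.

Things in the scene. Friction and masses are not known exactly. Their poses are not given: they have to be found in the camera images.
- shaker: bottle shaker fixed to the bench: cream housing 370 (x) x 230 (y) x 70 mm high; on it an aluminium open-topped bottle carrier, long side along x. Origin: middle of the housing's underside, at bench height; +x away from the robot towards the stop wall, +y towards the hook, z up
- row_stop (a point): foot of the carrier's stop wall (its far end wall): on its inner face, at floor level, on the carrier's middle line; axes as the shaker's. The row runs from here along -x: in a tight row bottle axes lie 22, 66, 110 (and 154) mm from this wall
- carrier_mid (a point): centre of the carrier floor (dark rubber, 85 mm above the bench); axes as the shaker's. Inside 292 mm along x and 140 mm along y. The stop wall (x = +146 mm) is 34 mm high; the near end has only a lip 14 mm high (x = -146 mm); both 6 mm thick. Side walls 20 mm high, 5 mm thick. A bottle that is knocked can roll as far as the lip
- bottle1: filled white 100 ml plastic bottle (absent in some starts) lying on its side, all alike, about 130 g; rolls only when pushed. Origin on its axis, mid-length of the round body (44 mm diameter, so 22 mm above its support); x along the axis to the cap: body from x = -38 to +38 mm, cap (33 mm diameter) to +66 mm. The order in the row and the side the caps point to are free
- bottle2: filled white 100 ml plastic bottle (absent in some starts) lying on its side, all alike, about 130 g; rolls only when pushed. Origin on its axis, mid-length of the round body (44 mm diameter, so 22 mm above its support); x along the axis to the cap: body from x = -38 to +38 mm, cap (33 mm diameter) to +66 mm. The order in the row and the side the caps point to are free
- bottle3: filled white 100 ml plastic bottle (absent in some starts) lying on its side, all alike, about 130 g; rolls only when pushed. Origin on its axis, mid-length of the round body (44 mm diameter, so 22 mm above its support); x along the axis to the cap: body from x = -38 to +38 mm, cap (33 mm diameter) to +66 mm. The order in the row and the side the caps point to are free
- bottle4: filled white 100 ml plastic bottle (absent in some starts) lying on its side, all alike, about 130 g; rolls only when pushed. Origin on its axis, mid-length of the round body (44 mm diameter, so 22 mm above its support); x along the axis to the cap: body from x = -38 to +38 mm, cap (33 mm diameter) to +66 mm. The order in the row and the side the caps point to are free
- chock: loose grey hard-rubber wedge, 50 (x) x 60 (y) x 42 mm high, 220 g. Origin: centre of its underside; +x to the thin toe (x = +25 mm, 3 mm thick). A 45 degree slope rises from the toe to a ledge 25 mm high; a grip rib on it (x from -25 to -9 mm) is 42 mm high. The upright sides (y = -30 and +30 mm) are good to grip too. The slope touches a lying bottle whose axis is 37 mm ahead (+x) of the origin
- stock_tray: low grey tray fixed to the bench, 218 mm (x) x 268 mm (y), rim 18 mm high and 4 mm thick, floor 4 mm thick; a ridge 26 mm wide (along y) and a rib 4 mm wide (along x), both as high as the rim, part it into four shallow wells. Origin: centre of its underside. The bottles start one to a well, lying roughly along its y
- holddown (a joint): angle of the hold-down frame: 0 = fully down (level, 3 mm above the bottles), grows as it swings up and over to the shaker's -y side, 1.57 = upright, stop at 1.9. Stiff hinge: stays where it is left; some 2 to 4 N at the rail moves it
- frame_hinge (a point): middle of the frame's hinge line, which runs along the shaker's x on the carrier's -y side, 51 mm above the carrier floor; axes as the shaker's
- rail_mid (a point): middle of the rail, a round steel rod (8 mm diameter, 313 mm long, along the shaker's x) at the frame's free edge, 158 mm from the hinge line; frame down: shaker y = +78, z = 136 mm. A flat tongue 32 mm wide, 6 mm thick sticks out 30 mm beyond it here, so grip the rail 40 mm or more to either side. Two side arms and two more rods (55 and 105 mm from the hinge) complete the frame
- hook (a joint): angle of the swing hook, which turns level about an upright pin on the carrier's +y side: 0 = closed, arm along the shaker's -x over the frame's tongue, nose home in the catch; grows as it swings out to +y (1.57: along +y), stop at 1.9. Stays where it is left; about 1 N at the knob moves it
- hook_pivot (a point): the hook's upright pin, at mid height of its flat arm (100 mm long, 12 mm wide, 8 mm thick); axes as the shaker's
- hook_knob (a point): point on the axis of the hook's upright black knob (12 mm diameter, 36 mm tall, standing on the arm 62 mm from the pin), 8 mm below the knob's top and 28 mm above the middle of the arm
- catch_seat (a point): where the hook's nose rests in the catch, a steel C-shaped keeper, open to the shaker's +y side, its top 11 mm above this point
- tube_rack: bystander: white rack with capped tubes, 75 x 110 mm, 105 mm high. Origin: centre of its underside
- adapters: bystander: stack of brown round centrifuge adapters, 84 mm diameter, 72 mm high. Origin: centre of its underside
- wash_bottle: bystander: wash bottle, 68 mm diameter, 200 mm high with a spout. Origin: centre of its underside
Mind the look-alikes: they are no part of the job. Several things have the shape of the chock; the one meant has the colours described above. Leave any yellow look-alike of the bottle4 alone.

How it is judged:
On the way, in this order (a step that is already met when the one before it is completed fails the run):
1. all the bottles lie in a closed-up row against the stop wall, with the chock under the last one ((x of bottle1 in the frame of row_stop between -0.036 and -0.018 m or x of bottle1 in the frame of row_stop between -0.08 and -0.062 m or x of bottle1 in the frame of row_stop between -0.124 and -0.106 m or x of bottle1 in the frame of row_stop between -0.168 and -0.15 m) and y of bottle1 in the frame of row_stop between -0.035 and 0.035 m and z of bottle1 in the frame of row_stop between 0.015 and 0.029 m and angle between the x axis of each of bottle1, bottle2, bottle3, bottle4 and the y axis of shaker, either way round below 0.14 rad and (x of bottle2 in the frame of row_stop between -0.036 and -0.018 m or x of bottle2 in the frame of row_stop between -0.08 and -0.062 m or x of bottle2 in the frame of row_stop between -0.124 and -0.106 m or x of bottle2 in the frame of row_stop between -0.168 and -0.15 m) and y of bottle2 in the frame of row_stop between -0.035 and 0.035 m and z of bottle2 in the frame of row_stop between 0.015 and 0.029 m and (x of bottle3 in the frame of row_stop between -0.036 and -0.018 m or x of bottle3 in the frame of row_stop between -0.08 and -0.062 m or x of bottle3 in the frame of row_stop between -0.124 and -0.106 m or x of bottle3 in the frame of row_stop between -0.168 and -0.15 m) and y of bottle3 in the frame of row_stop between -0.035 and 0.035 m and z of bottle3 in the frame of row_stop between 0.015 and 0.029 m and (x of bottle4 in the frame of row_stop between -0.036 and -0.018 m or x of bottle4 in the frame of row_stop between -0.08 and -0.062 m or x of bottle4 in the frame of row_stop between -0.124 and -0.106 m or x of bottle4 in the frame of row_stop between -0.168 and -0.15 m) and y of bottle4 in the frame of row_stop between -0.035 and 0.035 m and z of bottle4 in the frame of row_stop between 0.015 and 0.029 m and (x of bottle1 in the frame of row_stop between -0.036 and -0.018 m or x of bottle2 in the frame of row_stop between -0.036 and -0.018 m or x of bottle3 in the frame of row_stop between -0.036 and -0.018 m or x of bottle4 in the frame of row_stop between -0.036 and -0.018 m) and (x of bottle1 in the frame of row_stop between -0.08 and -0.062 m or x of bottle2 in the frame of row_stop between -0.08 and -0.062 m or x of bottle3 in the frame of row_stop between -0.08 and -0.062 m or x of bottle4 in the frame of row_stop between -0.08 and -0.062 m) and (x of bottle1 in the frame of row_stop between -0.124 and -0.106 m or x of bottle2 in the frame of row_stop between -0.124 and -0.106 m or x of bottle3 in the frame of row_stop between -0.124 and -0.106 m or x of bottle4 in the frame of row_stop between -0.124 and -0.106 m) and (x of chock in the frame of row_stop between -0.1691 and -0.1421 m or (x of chock in the frame of row_stop between -0.2131 and -0.1861 m and (x of bottle1 in the frame of row_stop between -0.168 and -0.15 m or x of bottle2 in the frame of row_stop between -0.168 and -0.15 m or x of bottle3 in the frame of row_stop between -0.168 and -0.15 m or x of bottle4 in the frame of row_stop between -0.168 and -0.15 m))) and (horizontal distance between chock and bottle1 below 0.06 m or horizontal distance between chock and bottle2 below 0.06 m or horizontal distance between chock and bottle3 below 0.06 m or horizontal distance between chock and bottle4 below 0.06 m) and y of chock in the frame of row_stop between -0.035 and 0.035 m and z of chock in the frame of row_stop between -0.004 and 0.006 m and angle between chock's own z axis and vertical below 0.1 rad and angle between the x axis of chock and the x axis of shaker, either way round below 0.14 rad and x of row_stop in the frame of chock above 0.05 m), for 0.3 s.
2. then the hold-down frame is swung fully down (value of joint holddown below 0.05 rad), for 0.2 s.
3. then the hook is swung fully into its catch (value of joint hook below 0.08 rad), for 0.2 s.
At the end, for the whole second after the job is handed in: Bottles crosswise (8 degrees) on the carrier floor in a row from the stop wall, at most 14 mm slack; chock flat, square (8 degrees), toe to the row, within 35 mm of mid-line, 60 mm of a bottle's origin, 22 mm of a tight row; frame within 0.05 rad of down, hook 0.08 rad of closed; all at rest (all of step 1 and value of joint holddown below 0.05 rad and value of joint hook below 0.08 rad and linear speed of each of bottle1, bottle2, bottle3, bottle4, chock below 0.02 m/s); the robot touches nothing.
It fails at once if a bystander on the bench is shifted by more than 30 mm or tipped (distance of any of tube_rack, adapters, wash_bottle from where it was at the start of the episode above 0.03 m or angle between any of tube_rack, adapters, wash_bottle's own z axis and vertical above 0.4 rad).
Of bottle1, bottle2, bottle3, bottle4 only 3 to 4 are there at a start; the rules pass over those that are not, and their reading is None.
At some moment in a run one of bottle1, bottle2, bottle3, bottle4, chock may be knocked a few centimetres aside while the robot is not near it.
It also fails if it takes over 210 s, if anything falls off the work surface, if the arm or the gripper's body presses on something with over 40 N, if the wrist force passes 120 N, or if a joint passes its speed limit or range.

## Working session

There is one attempt and no reset: what is moved stays moved. The work goes in short steps, Python scripts to look and compute and a tool call to move; the robot and the scene stay as the last step left them, time stands still between calls to the robot, and variables do not carry over. Pictures are saved under pics/ and viewed, about 12 in all and at most 16, crops included, and the job is handed in when it is done.

Besides the shell and the picture viewer there is one more tool, called after "Call:" as a command line: name --argument value ..., lists and objects as JSON in quotes. send_rows: Moves the arm, as the interface text tells. Its arguments: {"type":"object","properties":{"translation":{"type":"array"},"rotation":{"type":"array"},"grip":{"type":"array"},"squeeze":{"type":"number"}},"required":["translation","rotation","grip"]}

```bash
ls; mkdir -p pics; python3 - <<'E'
from plant import ctrl,eyes
import cv2,numpy as np
s=ctrl.get_state();print(s)
for n in("scene","top"):
    c=eyes.read_camera(n);cv2.imwrite(f"pics/{n}0.png",c["image"]);print(n,c["mtx"],c["xyz"],c["orientation"])
c=eyes.read_camera("wrist");print(c["hand_eye"],c["mtx"])
E
```

```text
pics
{'time': 0.0, 'qpos': array([ 1.12899112e+00,  2.87179098e-01,  1.57819759e+00,  7.92209088e-06,
        1.27857688e+00, -1.49985261e-01]), 'dq': array([ 1.09375781e-03,  6.71342329e-04, -2.87007556e-05,  2.28000864e-03,
       -5.33411128e-04, -6.63926968e-04]), 'joint_efforts': array([ 5.07857603e-04, -4.05966103e+01, -2.92635280e+01, -9.47395438e-05,
        5.76620630e-03,  6.82795132e-06]), 'eef_pos': array([0.19386952, 0.64587084, 0.22992707]), 'tcp_rot': array([ 1.45393828e-01,  9.89373156e-01, -1.12805077e-03, -3.47843988e-04]), 'contact_force': array([-0.35400185, -1.0252628 ,  0.84881599]), 'wrist_torque': array([-0.03551778, -0.02086048, -0.03267495]), 'opening': 0.9991397175117815}
scene [[426.47055324   0.         313.77768852]
 [  0.         426.47055324 194.38430655]
 [  0.           0.           1.        ]] [ 1.46249827 -0.12550703  0.88137945] [ 0.72411123  0.54892221 -0.25746758 -0.32872143]
top [[411.41383634   0.         320.57726106]
 [  0.         411.41383634 199.82202356]
 [  0.           0.           1.        ]] [0.39664063 0.08434909 1.21946442] [ 0.76727048 -0.63286931  0.06762878 -0.07873236]
[[ 3.61596666e-04 -9.47234317e-01 -3.20541757e-01  8.22116634e-02]
 [ 9.99999808e-01  5.03767657e-04 -3.60606420e-04  1.47102229e-04]
 [ 5.03057346e-04 -3.20541565e-01  9.47234317e-01 -1.41865458e-01]
 [ 0.00000000e+00  0.00000000e+00  0.00000000e+00  1.00000000e+00]] [[292.51089053   0.         321.67692784]
 [  0.         292.51089053 201.14910415]
 [  0.           0.           1.        ]]
```

View pics/scene0.png

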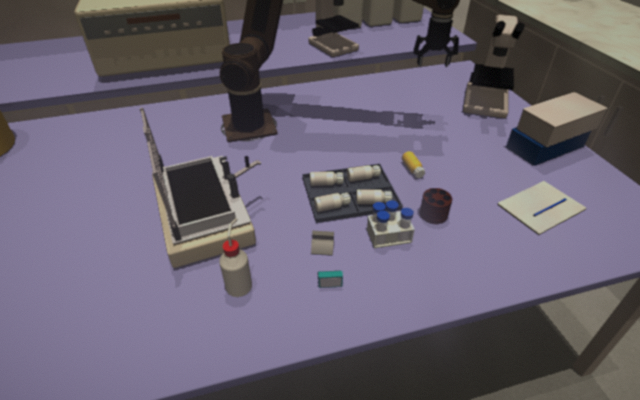

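View pics/top0.png

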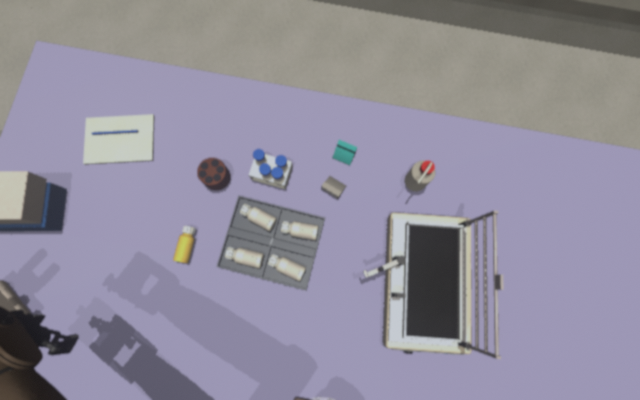

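Scene: four white bottles in the tray (top px ~ (258,217), (299,231), (244,257), (287,267)), the grey chock at (333,187), a teal decoy at (345,152), a yellow decoy at (185,245), and the shaker around (430,283) with its frame up on the right and its hook at (380,269).

```bash
cat > h.py <<'E'
import numpy as np,cv2
from scipy.spatial.transform import Rotation as R
from plant import ctrl,eyes
def cam(n):
    s=ctrl.get_state(); c=eyes.read_camera(n); K=c["mtx"]
    if n=="wrist":
        T=np.eye(4);T[:3,:3]=R.from_quat(s["tcp_rot"]).as_matrix();T[:3,3]=s["eef_pos"];T=T@c["hand_eye"]
        Rm,p=T[:3,:3],T[:3,3]
    else: Rm,p=R.from_quat(c["orientation"]).as_matrix(),np.array(c["xyz"])
    return c["image"],K,Rm,p
def ray(C,uv,z):
    _,K,Rm,p=C; uv=np.atleast_2d(np.array(uv,float))
    d=(Rm@np.linalg.inv(K)@np.c_[uv,np.ones(len(uv))].T).T
    return p+d*((z-p[2])/d[:,2])[:,None]
def proj(C,X):
    _,K,Rm,p=C; q=(np.atleast_2d(X)-p)@Rm@K.T; return q[:,:2]/q[:,2:]
def blobs(m,amin=40):
    out=[]
    for c in cv2.findContours(m.astype(np.uint8)*255,cv2.RETR_EXTERNAL,cv2.CHAIN_APPROX_NONE)[0]:
        if cv2.contourArea(c)>=amin: out.append((cv2.contourArea(c),cv2.minAreaRect(c),c))
    return sorted(out,key=lambda t:-t[0])
def st():
    s=ctrl.get_state(); Rm=R.from_quat(s["tcp_rot"]).as_matrix()
    print("t %.2f"%s["time"],"p",s["eef_pos"].round(4),"x",Rm[:,0].round(3),"z",Rm[:,2].round(3),"yaw(deg)%.1f"%np.degrees(np.arctan2(Rm[1,0],Rm[0,0])),"open %.1f"%(s["opening"]*85.4),"F",s["contact_force"].round(1),"q",s["qpos"].round(2))
def delta(target,yaw):
    """tool-frame shift (units 30mm) and turn (units 5deg) to reach tool-down target with tool x at yaw(deg)"""
    s=ctrl.get_state(); Rm=R.from_quat(s["tcp_rot"]).as_matrix()
    y=np.radians(yaw);X=np.array([np.cos(y),np.sin(y),0]);Z=np.array([0,0,-1.]);Rt=np.c_[X,np.cross(Z,X),Z]
    print("shift",(Rm.T@(np.array(target)-s["eef_pos"])/.03).round(2),"turn",(np.degrees(R.from_matrix(Rm.T@Rt).as_rotvec())/5).round(2))
E
python3 - <<'E'
from h import *
C=cam("top");im=C[0]
cv2.imwrite("pics/z1.png",cv2.resize(im[130:360,210:510],None,fx=2.6,fy=2.6,interpolation=cv2.INTER_CUBIC))
m=(im.min(2)>130)
for a,r,c in blobs(m,60)[:12]: print(a,np.round(r[0]),np.round(r[1]),round(r[2]),ray(C,r[0],.026)[0].round(3))
hsv=cv2.cvtColor(im,cv2.COLOR_BGR2HSV)
print(ray(C,[(333,187),(345,152)],.03).round(3)); print("shaker corners px->z.07",ray(C,[(390,213),(470,217),(470,353),(386,348)],.07).round(3))
print("tray",ray(C,[(239,197),(324,217),(304,289),(218,265)],.018).round(3))
E
```

```text
231681.5 [320. 200.] [399. 639.] 90 [0.645 0.131 0.026]
185.5 [126. 351.] [11. 26.] 39 [0.125 0.57  0.026]
[[0.689 0.098 0.03 ]
 [0.803 0.083 0.03 ]]
shaker corners px->z.07 [[ 0.636 -0.075  0.07 ]
 [ 0.668 -0.3    0.07 ]
 [ 0.304 -0.342  0.07 ]
 [ 0.274 -0.121  0.07 ]]
tray [[0.608 0.368 0.018]
 [0.597 0.108 0.018]
 [0.382 0.125 0.018]
 [0.401 0.382 0.018]]
```

View pics/z1.png

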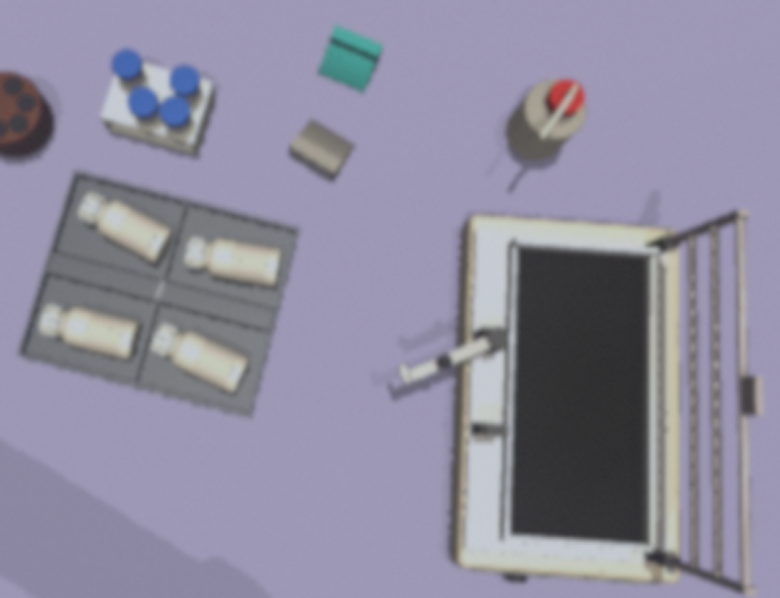

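The zoom shows the wells (caps to the left, which is +y), the dark carrier floor from (514,246) to (650,545) in zoom px, the hook pivot near (495,338), the catch near (487,430) and the raised rail at x~745. Next I measure the bottles, chock and carrier.

```bash
python3 - <<'E'
from h import *
C=cam("top");im=C[0];hsv=cv2.cvtColor(im,cv2.COLOR_BGR2HSV)
# bottles inside tray
poly=np.zeros(im.shape[:2],np.uint8);cv2.fillPoly(poly,[np.array([(241,200),(322,219),(303,286),(221,264)])],1)
m=(poly>0)&(im[:,:,2]>110)
for a,r,c in blobs(m,60):
    pts=np.argwhere(cv2.drawContours(np.zeros_like(poly),[c],-1,1,-1))[:,::-1]
    P=ray(C,pts,.03)[:,:2]; mu=P.mean(0); w,v=np.linalg.eigh(np.cov((P-mu).T)); ax=v[:,1]*np.sign(v[1,1]);
    t=(P-mu)@ax; n=(P-mu)@v[:,0]
    o=mu+ax*((t.min()+t.max())/2-.014)
    print("bottle origin",o.round(4),"yaw %.1f"%np.degrees(np.arctan2(ax[1],ax[0])),"L %.3f W %.3f"%(np.ptp(t),np.ptp(n)))
# carrier floor
m=np.zeros_like(poly);m[205:350,395:475]=1
m=(m>0)&(im.max(2)<70)
for a,r,c in blobs(m,500):
    b=cv2.boxPoints(r);P=ray(C,b,.085);print("floor",r,P.round(4).tolist())
    d=[np.linalg.norm(P[i]-P[(i+1)%4]) for i in range(4)];print(np.round(d,4),P.mean(0).round(4))
# chock
m=np.zeros_like(poly);m[172:203,318:352]=1
m=(m>0)&(hsv[:,:,0]<100)|((m>0)&(hsv[:,:,1]<35)&(hsv[:,:,2]<170))
for a,r,c in blobs(m,40): print("chock",r,ray(C,cv2.boxPoints(r),.02).round(3).tolist(),ray(C,r[0],.02))
print(hsv[187,325:345:3],hsv[195,310])
E
```

```text
bottle origin [0.5404 0.2245] yaw 85.4 L 0.246 W 0.111
bottle origin [0.4328 0.1692] yaw 87.3 L 0.121 W 0.084
bottle origin [0.4406 0.2951] yaw 87.1 L 0.121 W 0.083
floor ((432.5, 281.5), (111.0, 49.0), 90.0) [[0.6058, -0.1278, 0.085], [0.6318, -0.2619, 0.085], [0.3382, -0.298, 0.085], [0.3137, -0.1711, 0.085]]
[0.1366 0.2958 0.1293 0.2953] [ 0.4724 -0.2147  0.085 ]
chock ((333.05291748046875, 186.48822021484375), (21.935197830200195, 17.33340835571289), 32.47119140625) [[0.681, 0.139, 0.02], [0.731, 0.12, 0.02], [0.706, 0.058, 0.02], [0.656, 0.078, 0.02]] [[0.69330864 0.09853505 0.02      ]]
[[ 19  24 151]
 [ 21  25 162]
 [ 19  27 161]
 [ 20  26 147]
 [ 19  22 130]
 [ 18  21 123]
 [ 15  18 116]] [125  41 181]
```

```bash
python3 - <<'E'
from h import *
C=cam("top");im=C[0]
poly=np.zeros(im.shape[:2],np.uint8);cv2.fillPoly(poly,[np.array([(241,200),(322,219),(303,286),(221,264)])],1)
v=im[:,:,2];print(np.percentile(v[poly>0],[10,50,70,80,90,97]))
for th in (140,165):
  for a,r,c in blobs((poly>0)&(v>th),60):
    pts=np.argwhere(cv2.drawContours(np.zeros_like(poly),[c],-1,1,-1))[:,::-1]
    P=ray(C,pts,.03)[:,:2]; mu=P.mean(0); w,vv=np.linalg.eigh(np.cov((P-mu).T)); ax=vv[:,1]*np.sign(vv[1,1]);
    t=(P-mu)@ax; n=(P-mu)@vv[:,0]; o=mu+ax*((t.min()+t.max())/2-.014)
    print(th,"origin",o.round(4),"yaw %.1f"%np.degrees(np.arctan2(ax[1],ax[0])),"L %.3f W %.3f"%(np.ptp(t),np.ptp(n)))
# reference: floor mid from precise floor edges
m=np.zeros_like(poly);m[205:350,395:475]=1
b=blobs((m>0)&(im.max(2)<70),500)[0][2]
P=ray(C,cv2.approxPolyDP(b,6,True)[:,0],.085);print(cv2.approxPolyDP(b,6,True)[:,0].tolist(),P[:,:2].round(4).tolist())
E
cat > /dev/null
```

```text
[107. 120. 147. 180. 194. 197.]
140 origin [0.4312 0.1751] yaw 75.8 L 0.106 W 0.040
140 origin [0.4387 0.301 ] yaw 86.8 L 0.106 W 0.040
140 origin [0.5469 0.1592] yaw 90.8 L 0.106 W 0.040
140 origin [0.558  0.2895] yaw 72.5 L 0.105 W 0.040
165 origin [0.4311 0.1749] yaw 76.0 L 0.102 W 0.035
165 origin [0.4386 0.3008] yaw 86.6 L 0.102 W 0.034
165 origin [0.5468 0.159 ] yaw 90.7 L 0.102 W 0.034
165 origin [0.5577 0.2888] yaw 72.7 L 0.100 W 0.035
[[411, 226], [408, 333], [456, 337], [457, 230]] [[0.6074, -0.136], [0.3237, -0.1696], [0.3377, -0.2955], [0.6206, -0.2633]]
```

Call:
send_rows --translation '[[0,0,0]]' --rotation '[[0,0,0]]' --grip '[85]' --squeeze 40

```text
time: 0.42
eef_pos: [0.1941, 0.6464, 0.2312]
tcp_rot: [0.145, 0.989, -0.0, -0.0]
contact_force: [-0.2, 0.4, 0.8]
opening: 0.993
```

Call:
send_rows --translation '[[0,0,0],[0,0,0],[0,0,0],[0,0,0],[0,0,0]]' --rotation '[[0,0,1],[0,0,1],[0,0,1],[0,0,1],[0,0,1]]' --grip '[70,56,56,56,56]'

```text
time: 1.05
eef_pos: [0.1941, 0.6465, 0.2313]
tcp_rot: [0.357, 0.934, -0.0, -0.0]
contact_force: [-0.5, 0.3, -0.3]
opening: 0.656
```

Call:
send_rows --translation '[[0,0,0],[0,0,0],[0,0,0],[0,0,0],[0,0,0]]' --rotation '[[0,0,1],[0,0,1],[0,0,1],[0,0,1],[0,0,1]]' --grip '[56,56,56,56,56]'

```text
time: 1.68
eef_pos: [0.1941, 0.6465, 0.2314]
tcp_rot: [0.551, 0.834, 0.0, 0.0]
contact_force: [-0.1, 0.6, 0.2]
opening: 0.66
```

Call:
send_rows --translation '[[0,0,0],[0,0,0],[0,0,0],[0,0,0],[0,0,0]]' --rotation '[[0,0,1],[0,0,1],[0,0,1],[0,0,1],[0,0,0.65]]' --grip '[56,56,56,56,56]'

```text
time: 2.3
eef_pos: [0.1941, 0.6465, 0.2314]
tcp_rot: [0.708, 0.707, 0.0, -0.0]
contact_force: [1.0, 0.1, 0.2]
opening: 0.652
```

Call:
send_rows --translation '[[-0.95,0.69,0],[-0.95,0.69,0],[-0.95,0.69,0],[-0.95,0.69,0],[-0.95,0.69,0]]' --rotation '[[0,0,0],[0,0,0],[0,0,0],[0,0,0],[0,0,0]]' --grip '[56,56,56,56,56]'

```text
time: 2.92
eef_pos: [0.2983, 0.5031, 0.2315]
tcp_rot: [0.707, 0.707, 0.0, 0.0]
contact_force: [0.1, -0.5, 0.9]
opening: 0.656
```

Call:
send_rows --translation '[[-0.95,0.69,0],[-0.95,0.69,0],[-0.95,0.69,0],[-0.95,0.69,0],[-0.95,0.69,0]]' --rotation '[[0,0,0],[0,0,0],[0,0,0],[0,0,0],[0,0,0]]' --grip '[56,56,56,56,56]'

```text
time: 3.55
eef_pos: [0.4019, 0.3606, 0.2316]
tcp_rot: [0.707, 0.707, 0.0, 0.0]
contact_force: [0.7, 0.4, 0.4]
opening: 0.659
```

Call:
send_rows --translation '[[-0.95,0.69,0],[-0.95,0.69,0],[-0.95,0.69,0],[-0.95,0.69,0],[-0.95,0.69,0]]' --rotation '[[0,0,0],[0,0,0],[0,0,0],[0,0,0],[0,0,0]]' --grip '[56,56,56,56,56]'

```text
time: 4.18
eef_pos: [0.5055, 0.2181, 0.2316]
tcp_rot: [0.707, 0.707, 0.0, 0.0]
contact_force: [0.2, 0.2, -0.7]
opening: 0.657
```

Call:
send_rows --translation '[[-0.95,0.69,0],[-0.95,0.69,0],[0,0,0],[0,0,0]]' --rotation '[[0,0,0],[0,0,0],[0,0,0],[0,0,0]]' --grip '[56,56,56,56]'

```text
time: 4.68
eef_pos: [0.546, 0.1625, 0.2313]
tcp_rot: [0.707, 0.707, -0.0, -0.0]
contact_force: [1.1, 0.5, -0.2]
opening: 0.657
```

```bash
cat >> h.py <<'E'
def bottles(C,poly,zc=.03,th=140,amin=150):
    im=C[0]; m=np.zeros(im.shape[:2],np.uint8);cv2.fillPoly(m,[np.int32(poly)],1);out=[]
    for a,r,c in blobs((m>0)&(im[:,:,2]>th),amin):
        pts=np.argwhere(cv2.drawContours(np.zeros_like(m),[c],-1,1,-1))[:,::-1]
        P=ray(C,pts,zc)[:,:2]; mu=P.mean(0); w,vv=np.linalg.eigh(np.cov((P-mu).T)); ax=vv[:,1]*np.sign(vv[1,1])
        t=(P-mu)@ax; n=(P-mu)@vv[:,0]; o=mu+ax*((t.min()+t.max())/2-.014)+vv[:,0]*(n.min()+n.max())/2
        print("origin",o.round(4),"yaw %.1f"%np.degrees(np.arctan2(ax[1],ax[0])),"L %.3f W %.3f"%(np.ptp(t),np.ptp(n)))
        out.append(o)
    return out
E
python3 - <<'E'
from h import *
st();C=cam("wrist");cv2.imwrite("pics/w1.png",C[0])
tr=np.array([(.608,.368),(.597,.108),(.385,.125),(.401,.382)])
bottles(C,proj(C,np.c_[tr,[.018]*4]),.03,140)
delta([.5468,.159,.1],90.7)
E
```

```text
t 4.67 p [0.546  0.1625 0.2313] x [-0.  1.  0.] z [-0.  0. -1.] yaw(deg)90.0 open 56.1 F [ 1.1  0.5 -0.2] q [0.11 0.06 1.84 0.   1.25 0.11]
origin [0.5568 0.2852] yaw 71.1 L 0.102 W 0.042
origin [0.4371 0.2878] yaw 86.1 L 0.083 W 0.042
origin [0.552 0.178] yaw 101.3 L 0.067 W 0.037
origin [0.4332 0.197 ] yaw 64.3 L 0.060 W 0.041
origin [0.4292 0.1417] yaw 81.0 L 0.052 W 0.032
origin [0.546  0.1163] yaw 38.3 L 0.034 W 0.020
shift [-0.13  0.04  4.38] turn [-0.   -0.   -0.13]
```

View pics/w1.png

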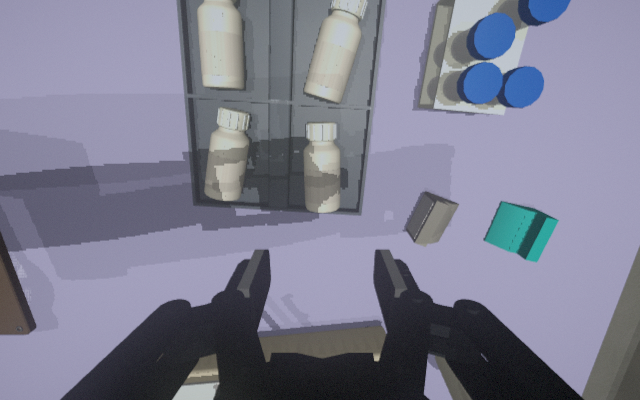

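The wrist view agrees: bottles at (322,167), (228,155), (334,50) and (221,40), the tray's broad ridge between columns, and the grey chock at (432,218). I'll pick the first bottle.

Call:
send_rows --translation '[[-0.1,0.04,1],[0,0,1],[0,0,1],[0,0,1],[0,0,1]]' --rotation '[[0,0,0],[0,0,0],[0,0,0],[0,0,0],[0,0,0]]' --grip '[52,52,52,52,52]'

```text
time: 5.35
eef_pos: [0.5469, 0.1604, 0.0806]
tcp_rot: [0.706, 0.708, 0.0, 0.0]
contact_force: [-0.4, -0.2, 0.2]
opening: 0.604
```

Call:
send_rows --translation '[[0,0,0.8],[0,0,0.8],[0,0,0.8],[0,0,0],[0,0,0]]' --rotation '[[0,0,0],[0,0,0],[0,0,0],[0,0,0],[0,0,0]]' --grip '[52,52,52,52,30]'

```text
time: 5.98
eef_pos: [0.5478, 0.1599, 0.0102]
tcp_rot: [0.707, 0.708, 0.0, 0.0]
contact_force: [0.2, 0.3, -0.5]
opening: 0.5
```

Call:
send_rows --translation '[[0,0,0],[0,0,0],[0,0,-0.5],[0,0,-1],[0,0,-1]]' --rotation '[[0,0,0],[0,0,0],[0,0,0],[0,0,0],[0,0,0]]' --grip '[30,30,30,30,30]'

```text
time: 6.6
eef_pos: [0.5477, 0.1591, 0.0862]
tcp_rot: [0.707, 0.707, 0.0, 0.0]
contact_force: [0.3, -0.9, -1.6]
opening: 0.502
```

```bash
python3 - <<'E'
from h import *
st()
u=np.array([.9934,.1149]);n=np.array([-.1149,.9934]);rs=np.array([.617,-.197])
for d in(46,112): print(d,rs-u*d/1e3-n*.014)
E
```

```text
t 6.60 p [0.5477 0.1591 0.0862] x [-0.  1.  0.] z [ 0.001  0.    -1.   ] yaw(deg)90.0 open 42.9 F [ 0.3 -0.9 -1.6] q [0.1  0.22 1.94 0.   0.98 0.1 ]
46 [ 0.5729122 -0.216193 ]
112 [ 0.5073478 -0.2237764]
```

Call:
send_rows --translation '[[0,0,-1],[0,0,-1],[0,0,-1],[0,0,-1],[0,0,-1]]' --rotation '[[0,0,0],[0,0,0],[0,0,0],[0,0,0],[0,0,0]]' --grip '[30,30,30,30,30]'

```text
time: 7.22
eef_pos: [0.5474, 0.1591, 0.2366]
tcp_rot: [0.707, 0.707, 0.001, 0.0]
contact_force: [0.2, -0.7, -1.0]
opening: 0.5
```

Call:
send_rows --translation '[[-0.96,0.065,0],[-0.96,0.065,0],[-0.96,0.065,0],[-0.96,0.065,0],[-0.96,0.065,0]]' --rotation '[[0,0,0],[0,0,0],[0,0,0],[0,0,0],[0,0,0]]' --grip '[30,30,30,30,30]'

```text
time: 7.85
eef_pos: [0.5572, 0.0142, 0.2356]
tcp_rot: [0.707, 0.707, 0.0, 0.001]
contact_force: [1.0, -0.1, -0.2]
opening: 0.502
```

Call:
send_rows --translation '[[-0.96,0.065,0],[-0.96,0.065,0],[-0.96,0.065,0],[-0.96,0.065,0],[-0.96,0.065,0]]' --rotation '[[0,0,0],[0,0,0],[0,0,0],[0,0,0],[0,0,0]]' --grip '[30,30,30,30,30]'

```text
time: 8.48
eef_pos: [0.5671, -0.1298, 0.2356]
tcp_rot: [0.707, 0.707, 0.0, 0.001]
contact_force: [0.3, 0.2, -0.8]
opening: 0.5
```

Call:
send_rows --translation '[[-0.96,0.065,0],[-0.96,0.065,0],[-0.96,0.065,0],[0,0,0],[0,0,0]]' --rotation '[[0,0,0],[0,0,0],[0,0,-0.66],[0,0,-0.66],[0,0,0]]' --grip '[30,30,30,30,30]'

```text
time: 9.1
eef_pos: [0.5729, -0.2156, 0.2353]
tcp_rot: [0.666, 0.746, 0.0, 0.0]
contact_force: [0.7, -0.4, -0.9]
opening: 0.499
```

```bash
python3 - <<'E'
from h import *
st();C=cam("wrist");cv2.imwrite("pics/w2.png",C[0])
delta([.573,-.216,.0915],96.6)
c=np.array([.472,-.214]);u=np.array([.9934,.1149]);n=np.array([-.1149,.9934])
print(proj(C,[np.r_[c+u*a+n*b,.085] for a,b in((.146,.07),(.146,-.07),(-.146,.07),(.146,0))]).round(0))
E
```

```text
t 9.10 p [ 0.5729 -0.2156  0.2353] x [-0.114  0.993 -0.   ] z [ 0.001 -0.    -1.   ] yaw(deg)96.6 open 42.6 F [ 0.7 -0.4 -0.9] q [-0.53  0.15  1.73  0.    1.26 -0.64]
shift [-0.02 -0.01  4.79] turn [ 0.01  0.01 -0.01]
[[370. 101.]
 [363. 236.]
 [ 61. 101.]
 [366. 174.]]
```

View pics/w2.png

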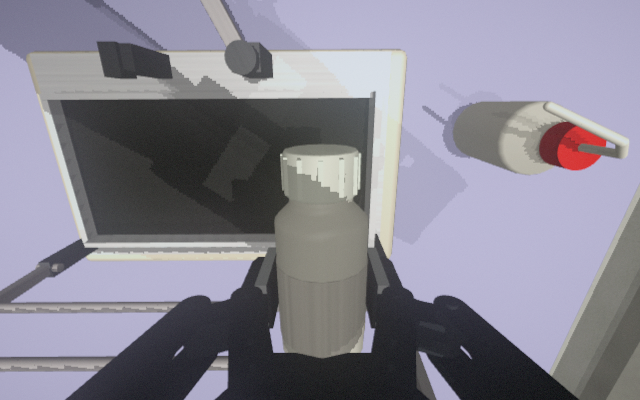

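The predicted floor corners (370,101) and (61,101) match the image, and the bottle is held square. I'll lower it, release, rise, and go back for the next.

Call:
send_rows --translation '[[0,0,1],[0,0,1],[0,0,1],[0,0,1],[0,0,0.5]]' --rotation '[[0,0,0],[0,0,0],[0,0,0],[0,0,0],[0,0,0]]' --grip '[30,30,30,30,30]'

```text
time: 9.78
eef_pos: [0.5722, -0.2143, 0.0978]
tcp_rot: [0.665, 0.747, -0.0, -0.001]
contact_force: [-0.2, -0.4, -1.3]
opening: 0.502
```

Call:
send_rows --translation '[[0,0,0.27],[0,0,0],[0,0,0],[0,0,0],[0,0,0]]' --rotation '[[0,0,0],[0,0,0],[0,0,0],[0,0,0],[0,0,0]]' --grip '[30,30,48,51,51]'

```text
time: 10.4
eef_pos: [0.5734, -0.2155, 0.092]
tcp_rot: [0.665, 0.747, 0.0, 0.001]
contact_force: [-0.2, 0.9, 0.9]
opening: 0.598
```

Call:
send_rows --translation '[[0,0,-0.5],[0,0,-1],[0,0,-1],[0,0,-1],[0,0,-1]]' --rotation '[[0,0,0],[0,0,0],[0,0,0],[0,0,0],[0,0,0]]' --grip '[51,51,51,51,51]'

```text
time: 11.02
eef_pos: [0.5732, -0.2153, 0.2287]
tcp_rot: [0.665, 0.747, 0.0, 0.001]
contact_force: [-0.5, 0.5, -0.8]
opening: 0.592
```

```bash
cat >> h.py <<'E'
tr=np.array([(.606,.366),(.595,.110),(.385,.127),(.403,.380)])
c0=np.array([.472,-.214]);u0=np.array([.9934,.1149]);n0=np.array([-.1149,.9934])
def S(a,b,z): return np.r_[c0+u0*a+n0*b,z]
def carrier(C,th=120,z=.115):
    poly=proj(C,[S(-.143,.066,.09),S(.148,.066,.09),S(.148,-.068,.09),S(-.143,-.068,.09)])
    for o in bottles(C,poly,z,th): d=o-c0; print("   shaker d_from_stop %.1f y %.1f"%(146-1e3*d@u0,1e3*d@n0))
E
python3 - <<'E'
from h import *
st();C=cam("top");cv2.imwrite("pics/t2.png",C[0]);carrier(C)
bottles(C,proj(C,np.c_[tr,[.018]*4]),.03,140)
delta([.5577,.2890,.2],72.6)
E
```

```text
t 11.03 p [ 0.5732 -0.2153  0.2287] x [-0.115  0.993 -0.001] z [ 0.001 -0.001 -1.   ] yaw(deg)96.6 open 50.5 F [-0.5  0.5 -0.8] q [-0.52  0.15  1.74 -0.    1.25 -0.64]
origin [0.4313 0.1749] yaw 75.7 L 0.107 W 0.041
origin [0.4391 0.3014] yaw 86.5 L 0.107 W 0.041
origin [0.5585 0.2891] yaw 72.5 L 0.106 W 0.041
shift [16.81  1.36  1.05] turn [0.1  0.05 4.81]
```

Call:
send_rows --translation '[[0,0,0],[0,0,0],[0,0,0],[0,0,0],[0,0,0]]' --rotation '[[0,0,0.96],[0,0,0.96],[0,0,0.96],[0,0,0.96],[0,0,0.96]]' --grip '[52,52,52,52,52]'

```text
time: 11.7
eef_pos: [0.5731, -0.2153, 0.2267]
tcp_rot: [0.807, 0.591, 0.0, 0.0]
contact_force: [-0.2, 0.8, -0.6]
opening: 0.607
```

Call:
send_rows --translation '[[0.935,-0.324,0],[0.935,-0.324,0],[0.935,-0.324,0],[0.935,-0.324,0],[0.935,-0.324,0]]' --rotation '[[0,0,0],[0,0,0],[0,0,0],[0,0,0],[0,0,0]]' --grip '[52,52,52,52,52]'

```text
time: 12.32
eef_pos: [0.5685, -0.0659, 0.2268]
tcp_rot: [0.806, 0.592, 0.0, 0.0]
contact_force: [0.1, 0.1, 0.3]
opening: 0.609
```

Call:
send_rows --translation '[[0.935,-0.324,0],[0.935,-0.324,0],[0.935,-0.324,0],[0.935,-0.324,0],[0.935,-0.324,0]]' --rotation '[[0,0,0],[0,0,0],[0,0,0],[0,0,0],[0,0,0]]' --grip '[52,52,52,52,52]'

```text
time: 12.95
eef_pos: [0.564, 0.0825, 0.2268]
tcp_rot: [0.806, 0.592, 0.0, 0.0]
contact_force: [0.9, 0.7, 0.5]
opening: 0.609
```

Call:
send_rows --translation '[[0.935,-0.324,0],[0.935,-0.324,0],[0.935,-0.324,0],[0.935,-0.324,0],[0.935,-0.324,0]]' --rotation '[[0,0,0],[0,0,0],[0,0,0],[0,0,0],[0,0,0]]' --grip '[52,52,52,52,52]'

```text
time: 13.58
eef_pos: [0.5595, 0.2308, 0.2268]
tcp_rot: [0.806, 0.592, 0.0, 0.0]
contact_force: [0.7, -0.1, -0.1]
opening: 0.61
```

Call:
send_rows --translation '[[0.935,-0.324,0],[0.935,-0.324,0],[0,0,0],[0,0,0]]' --rotation '[[0,0,0],[0,0,0],[0,0,0],[0,0,0]]' --grip '[52,52,52,52]'

```text
time: 14.08
eef_pos: [0.5577, 0.2888, 0.2264]
tcp_rot: [0.806, 0.592, -0.0, 0.0]
contact_force: [0.6, -0.5, -0.0]
opening: 0.607
```

```bash
python3 - <<'E'
from h import *
st();C=cam("top");carrier(C)
delta([.558,.289,.010],72.6)
E
```

```text
t 14.07 p [0.5577 0.2888 0.2264] x [ 0.298  0.954 -0.   ] z [ 0. -0. -1.] yaw(deg)72.6 open 51.9 F [ 0.6 -0.5 -0. ] q [ 0.32  0.19  1.7  -0.    1.25  0.62]
origin [ 0.574  -0.2204] yaw 97.5 L 0.110 W 0.043
   shaker d_from_stop 45.4 y -18.0
shift [ 0.02 -0.    7.21] turn [ 0.  0. -0.]
```

Call:
send_rows --translation '[[0,0,1],[0,0,1],[0,0,1],[0,0,1],[0,0,1]]' --rotation '[[0,0,0],[0,0,0],[0,0,0],[0,0,0],[0,0,0]]' --grip '[52,52,52,52,52]'

```text
time: 14.75
eef_pos: [0.5581, 0.288, 0.0756]
tcp_rot: [0.806, 0.592, 0.0, 0.0]
contact_force: [0.1, 0.5, -0.1]
opening: 0.608
```

Call:
send_rows --translation '[[0,0,1],[0,0,0.7],[0,0,0.5],[0,0,0],[0,0,0]]' --rotation '[[0,0,0],[0,0,0],[0,0,0],[0,0,0],[0,0,0]]' --grip '[52,52,52,52,30]'

```text
time: 15.38
eef_pos: [0.5586, 0.2895, 0.0114]
tcp_rot: [0.806, 0.592, 0.001, 0.0]
contact_force: [1.3, 0.4, -1.1]
opening: 0.5
```

Call:
send_rows --translation '[[0,0,0],[0,0,0],[0,0,-0.5],[0,0,-1],[0,0,-1]]' --rotation '[[0,0,0],[0,0,0],[0,0,0],[0,0,0],[0,0,0]]' --grip '[30,30,30,30,30]'

```text
time: 16.0
eef_pos: [0.5577, 0.2892, 0.0868]
tcp_rot: [0.806, 0.592, 0.0, 0.0]
contact_force: [1.0, 0.1, -1.2]
opening: 0.5
```

Call:
send_rows --translation '[[0,0,-1],[0,0,-1],[0,0,-1],[0,0,-1],[0,0,-1]]' --rotation '[[0,0,0],[0,0,0],[0,0,-0.8],[0,0,-1],[0,0,-1]]' --grip '[30,30,30,30,30]'

```text
time: 16.62
eef_pos: [0.5574, 0.2892, 0.2373]
tcp_rot: [0.727, 0.687, 0.0, 0.0]
contact_force: [0.4, -1.0, -1.4]
opening: 0.498
```

Call:
send_rows --translation '[[0,0,0],[0,0,0],[-0.932,-0.202,0],[-0.932,-0.202,0],[-0.932,-0.202,0]]' --rotation '[[0,0,-1],[0,0,-1],[0,0,0],[0,0,0],[0,0,0]]' --grip '[30,30,30,30,30]'

```text
time: 17.25
eef_pos: [0.549, 0.2031, 0.2363]
tcp_rot: [0.665, 0.747, 0.0, 0.0]
contact_force: [0.4, 1.1, -1.6]
opening: 0.5
```

Call:
send_rows --translation '[[-0.932,-0.202,0],[-0.932,-0.202,0],[-0.932,-0.202,0],[-0.932,-0.202,0],[-0.932,-0.202,0]]' --rotation '[[0,0,0],[0,0,0],[0,0,0],[0,0,0],[0,0,0]]' --grip '[30,30,30,30,30]'

```text
time: 17.88
eef_pos: [0.5351, 0.0606, 0.2363]
tcp_rot: [0.665, 0.747, 0.0, 0.001]
contact_force: [-0.4, 0.4, -1.6]
opening: 0.503
```

Call:
send_rows --translation '[[-0.932,-0.202,0],[-0.932,-0.202,0],[-0.932,-0.202,0],[-0.932,-0.202,0],[-0.932,-0.202,0]]' --rotation '[[0,0,0],[0,0,0],[0,0,0],[0,0,0],[0,0,0]]' --grip '[30,30,30,30,30]'

```text
time: 18.5
eef_pos: [0.5211, -0.0818, 0.2363]
tcp_rot: [0.665, 0.747, 0.0, 0.001]
contact_force: [-0.4, 0.1, -1.7]
opening: 0.498
```

Call:
send_rows --translation '[[-0.932,-0.202,0],[-0.932,-0.202,0],[-0.932,-0.202,0],[-0.932,-0.202,0],[-0.932,-0.202,0]]' --rotation '[[0,0,0],[0,0,0],[0,0,0],[0,0,0],[0,0,0]]' --grip '[30,30,30,30,30]'

```text
time: 19.12
eef_pos: [0.5072, -0.2241, 0.2363]
tcp_rot: [0.665, 0.747, 0.0, 0.001]
contact_force: [0.7, 0.7, -2.5]
opening: 0.5
```

```bash
python3 - <<'E'
from h import *
st()
delta([.5073,-.2238,.0915],96.6)
E
```

```text
t 19.12 p [ 0.5072 -0.2241  0.2363] x [-0.116  0.993 -0.001] z [ 0.001 -0.001 -1.   ] yaw(deg)96.6 open 42.7 F [ 0.7  0.7 -2.5] q [-0.6   0.02  1.87  0.    1.25 -0.71]
shift [ 0.01 -0.    4.83] turn [0.01 0.01 0.01]
```

Call:
send_rows --translation '[[0,0,1],[0,0,1],[0,0,1],[0,0,1],[0,0,0.5]]' --rotation '[[0,0,0],[0,0,0],[0,0,0],[0,0,0],[0,0,0]]' --grip '[30,30,30,30,30]'

```text
time: 19.75
eef_pos: [0.5067, -0.2228, 0.0992]
tcp_rot: [0.665, 0.747, -0.0, -0.001]
contact_force: [0.0, -0.2, -1.2]
opening: 0.498
```

Call:
send_rows --translation '[[0,0,0.28],[0,0,0],[0,0,0],[0,0,0],[0,0,0]]' --rotation '[[0,0,0],[0,0,0],[0,0,0],[0,0,0],[0,0,0]]' --grip '[30,30,48,52,52]'

```text
time: 20.38
eef_pos: [0.5078, -0.2235, 0.0924]
tcp_rot: [0.665, 0.747, 0.0, 0.001]
contact_force: [-1.8, -0.3, -0.1]
opening: 0.61
```

Call:
send_rows --translation '[[0,0,-0.5],[0,0,-1],[0,0,-1],[0,-0.8,0],[0,-0.8,0]]' --rotation '[[0,0,0],[0,0,0],[0,0,0],[0,0,0],[0,0,0]]' --grip '[52,52,52,0,0]'

```text
time: 21.0
eef_pos: [0.4599, -0.2293, 0.1688]
tcp_rot: [0.665, 0.747, 0.0, 0.001]
contact_force: [0.2, 0.2, -0.6]
opening: 0.189
```

Call:
send_rows --translation '[[0,0,0],[0,0,0],[0,0,0]]' --rotation '[[0,0,0],[0,0,0],[0,0,0]]' --grip '[0,0,0]'

```text
time: 21.38
eef_pos: [0.4605, -0.2289, 0.1672]
tcp_rot: [0.665, 0.747, 0.0, 0.0]
contact_force: [-0.1, -0.1, 0.3]
opening: 0.003
```

```bash
python3 - <<'E'
from h import *
st(); C=cam("scene");cv2.imwrite("pics/s3.png",C[0]);carrier(C)
d=ctrl.get_state()["eef_pos"][:2]-c0; print("pusher d %.1f y %.1f"%(146-1e3*d@u0,1e3*d@n0))
E
```

```text
t 21.38 p [ 0.4605 -0.2289  0.1672] x [-0.116  0.993 -0.   ] z [ 0.001 -0.    -1.   ] yaw(deg)96.7 open 0.3 F [-0.1 -0.1  0.3] q [-0.66 -0.01  2.03  0.    1.12 -0.78]
origin [ 0.5724 -0.2168] yaw 95.1 L 0.106 W 0.053
origin [ 0.5074 -0.2265] yaw 94.1 L 0.105 W 0.051
   shaker d_from_stop 46.6 y -14.3
   shaker d_from_stop 112.2 y -16.5
pusher d 159.2 y -13.4
```

Call:
send_rows --translation '[[0,0,1],[0,0,1],[0,0,0.24],[0,0.3,0],[0,0.3,0]]' --rotation '[[0,0,0],[0,0,0],[0,0,0],[0,0,0],[0,0,0]]' --grip '[0,0,0,0,0]'

```text
time: 22.05
eef_pos: [0.479, -0.2275, 0.1014]
tcp_rot: [0.665, 0.747, -0.0, 0.001]
contact_force: [-1.8, -0.8, 2.5]
opening: 0.0
```

Call:
send_rows --translation '[[0,0.3,0],[0,0.3,0],[0,0.3,0],[0,0.2,0],[0,0,0]]' --rotation '[[0,0,0],[0,0,0],[0,0,0],[0,0,0],[0,0,0]]' --grip '[0,0,0,0,0]'

```text
time: 22.68
eef_pos: [0.5121, -0.2232, 0.1007]
tcp_rot: [0.665, 0.747, 0.001, 0.001]
contact_force: [-0.7, -0.1, 0.1]
opening: -0.004
```

```bash
python3 - <<'E'
from h import *
st(); C=cam("scene");cv2.imwrite("pics/s4.png",C[0]);carrier(C)
d=ctrl.get_state()["eef_pos"][:2]-c0; print("pusher d %.1f y %.1f"%(146-1e3*d@u0,1e3*d@n0))
E
```

```text
t 22.68 p [ 0.5121 -0.2232  0.1007] x [-0.116  0.993 -0.002] z [ 0.003 -0.001 -1.   ] yaw(deg)96.6 open -0.4 F [-0.7 -0.1  0.1] q [-0.59  0.18  1.96  0.    1.   -0.71]
origin [ 0.5701 -0.2231] yaw 85.9 L 0.148 W 0.114
   shaker d_from_stop 49.6 y -20.3
pusher d 107.8 y -13.5
```

Call:
send_rows --translation '[[0,0.1,0],[0,0.1,0],[0,0,0]]' --rotation '[[0,0,0],[0,0,0],[0,0,0]]' --grip '[0,0,0]'

```text
time: 23.1
eef_pos: [0.5167, -0.2222, 0.0995]
tcp_rot: [0.665, 0.747, 0.0, 0.0]
contact_force: [0.8, 0.3, 0.3]
opening: 0.002
```

Call:
send_rows --translation '[[0,0.1,0],[0,0,0]]' --rotation '[[0,0,0],[0,0,0]]' --grip '[0,0]'

```text
time: 23.35
eef_pos: [0.5176, -0.222, 0.0994]
tcp_rot: [0.665, 0.747, -0.002, -0.002]
contact_force: [-5.5, -0.5, 3.6]
opening: 0.002
```

```bash
python3 - <<'E'
from h import *
st(); C=cam("top");cv2.imwrite("pics/t4.png",C[0][200:360,380:510]);carrier(C)
d=ctrl.get_state()["eef_pos"][:2]-c0; print("pusher d %.1f y %.1f"%(146-1e3*d@u0,1e3*d@n0))
C=cam("wrist");im=cv2.resize(C[0],(480,300));t=cv2.resize(cv2.imread("pics/t4.png"),(480,590))[:300]
s=cam("scene")[0][130:270,130:270]
cv2.imwrite("pics/v4.png",np.hstack([im,cv2.resize(s,(300,300))]))
E
```

```text
t 23.35 p [ 0.5176 -0.222   0.0994] x [-0.116  0.993  0.001] z [-0.006  0.    -1.   ] yaw(deg)96.7 open 0.1 F [-5.5 -0.5  3.6] q [-0.58  0.19  1.95 -0.    1.01 -0.7 ]
origin [ 0.6026 -0.2046] yaw 131.6 L 0.132 W 0.074
   shaker d_from_stop 15.1 y -5.7
pusher d 101.6 y -13.2
```

View pics/v4.png

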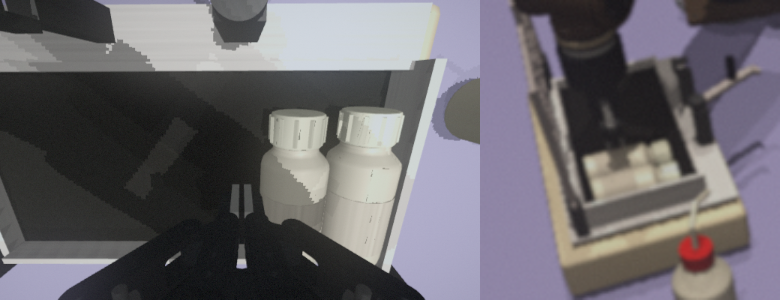

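Both bottles sit closed up against the stop wall (pushed with 5.5 N). Next is bottle three.

Call:
send_rows --translation '[[0,-0.1,0],[0,0,-1],[0,0,-1],[0,0,-1],[0,0,-1]]' --rotation '[[0,0,0],[0,0,0],[0,0,0],[0,0,0.59],[0,0,0.6]]' --grip '[0,0,0,52,52]'

```text
time: 24.12
eef_pos: [0.5167, -0.2221, 0.2206]
tcp_rot: [0.704, 0.711, 0.0, 0.0]
contact_force: [1.5, -0.1, -0.3]
opening: 0.419
```

Call:
send_rows --translation '[[0,0,-0.4],[0,0,0],[0,0,0],[0.932,-0.466,0],[0.932,-0.466,0]]' --rotation '[[0,0,1],[0,0,1],[0,0,1],[0,0,0],[0,0,0]]' --grip '[52,52,52,52,52]'

```text
time: 24.75
eef_pos: [0.5032, -0.1606, 0.2315]
tcp_rot: [0.79, 0.613, 0.001, 0.0]
contact_force: [-0.3, -0.2, -0.3]
opening: 0.609
```

Call:
send_rows --translation '[[0.932,-0.466,0],[0.932,-0.466,0],[0.932,-0.466,0],[0.932,-0.466,0],[0.932,-0.466,0]]' --rotation '[[0,0,0],[0,0,0],[0,0,0],[0,0,0],[0,0,0]]' --grip '[52,52,52,52,52]'

```text
time: 25.38
eef_pos: [0.47, -0.0073, 0.2317]
tcp_rot: [0.79, 0.613, 0.001, 0.0]
contact_force: [-0.2, -0.3, -0.4]
opening: 0.613
```

Call:
send_rows --translation '[[0.932,-0.466,0],[0.932,-0.466,0],[0.932,-0.466,0],[0.932,-0.466,0],[0.932,-0.466,0]]' --rotation '[[0,0,0],[0,0,0],[0,0,0],[0,0,0],[0,0,0]]' --grip '[52,52,52,52,52]'

```text
time: 26.0
eef_pos: [0.4367, 0.1455, 0.2317]
tcp_rot: [0.79, 0.613, 0.001, 0.0]
contact_force: [0.3, -0.5, -0.1]
opening: 0.607
```

Call:
send_rows --translation '[[0.932,-0.466,0],[0,0,0],[0,0,0]]' --rotation '[[0,0,0],[0,0,0],[0,0,0]]' --grip '[52,52,52]'

```text
time: 26.38
eef_pos: [0.4304, 0.1746, 0.2316]
tcp_rot: [0.79, 0.614, 0.0, 0.0]
contact_force: [0.5, -1.3, 0.4]
opening: 0.609
```

```bash
python3 - <<'E'
from h import *
st();C=cam("top");carrier(C)
C=cam("wrist");print("wrist");bottles(C,proj(C,np.c_[tr,[.018]*4]),.03,140)
delta([.4313,.1749,.010],75.7)
for d in (134,200): print(S(.146-d/1e3,-.014,.0925))
E
```

```text
t 26.38 p [0.4304 0.1746 0.2316] x [ 0.247  0.969 -0.   ] z [ 0. -0. -1.] yaw(deg)75.7 open 52.0 F [ 0.5 -1.3  0.4] q [ 0.17 -0.19  2.08 -0.    1.26  0.42]
origin [ 0.5761 -0.2212] yaw 90.9 L 0.115 W 0.093
   shaker d_from_stop 43.4 y -19.1
wrist
origin [0.4389 0.2966] yaw 88.3 L 0.100 W 0.042
origin [0.4371 0.1874] yaw 84.9 L 0.075 W 0.042
shift [0.03 0.02 7.39] turn [ 0.    0.   -0.02]
[ 0.4855294 -0.2265288  0.0925   ]
[ 0.419965  -0.2341122  0.0925   ]
```

Call:
send_rows --translation '[[0.03,0.02,1],[0,0,1],[0,0,1],[0,0,1],[0,0,1]]' --rotation '[[0,0,0],[0,0,0],[0,0,0],[0,0,0],[0,0,0]]' --grip '[52,52,52,52,52]'

```text
time: 27.1
eef_pos: [0.4315, 0.1747, 0.0809]
tcp_rot: [0.79, 0.613, 0.0, 0.0]
contact_force: [0.1, -1.5, 0.4]
opening: 0.61
```

Call:
send_rows --translation '[[0,0,1],[0,0,0.8],[0,0,0.58],[0,0,0],[0,0,0]]' --rotation '[[0,0,0],[0,0,0],[0,0,0],[0,0,0],[0,0,0]]' --grip '[52,52,52,52,30]'

```text
time: 27.72
eef_pos: [0.4318, 0.1752, 0.011]
tcp_rot: [0.79, 0.613, 0.0, 0.0]
contact_force: [0.5, -0.7, -1.5]
opening: 0.501
```

Call:
send_rows --translation '[[0,0,0],[0,0,0],[0,0,-0.5],[0,0,-1],[0,0,-1]]' --rotation '[[0,0,0],[0,0,0],[0,0,0],[0,0,0],[0,0,0]]' --grip '[30,30,30,30,30]'

```text
time: 28.35
eef_pos: [0.4311, 0.1757, 0.087]
tcp_rot: [0.79, 0.614, 0.0, 0.0]
contact_force: [0.3, 0.3, -2.0]
opening: 0.5
```

Call:
send_rows --translation '[[0,0,-1],[0,0,-1],[0,0,-1],[0,0,-1],[0,0,-1]]' --rotation '[[0,0,0],[0,0,0],[0,0,-0.18],[0,0,-1],[0,0,-1]]' --grip '[30,30,30,30,30]'

```text
time: 28.98
eef_pos: [0.4307, 0.1756, 0.2374]
tcp_rot: [0.727, 0.687, 0.001, 0.0]
contact_force: [0.5, -0.1, -0.4]
opening: 0.504
```

Call:
send_rows --translation '[[0,0,0],[0,0,0],[-0.964,0.019,0],[-0.964,0.019,0],[-0.964,0.019,0]]' --rotation '[[0,0,-1],[0,0,-1],[0,0,0],[0,0,0],[0,0,0]]' --grip '[30,30,30,30,30]'

```text
time: 29.6
eef_pos: [0.4425, 0.0889, 0.2363]
tcp_rot: [0.665, 0.747, 0.0, 0.001]
contact_force: [-0.0, -0.4, -1.4]
opening: 0.505
```

Call:
send_rows --translation '[[-0.964,0.019,0],[-0.964,0.019,0],[-0.964,0.019,0],[-0.964,0.019,0],[-0.964,0.019,0]]' --rotation '[[0,0,0],[0,0,0],[0,0,0],[0,0,0],[0,0,0]]' --grip '[30,30,30,30,30]'

```text
time: 30.22
eef_pos: [0.4619, -0.0545, 0.2364]
tcp_rot: [0.665, 0.747, 0.0, 0.001]
contact_force: [0.9, -0.6, -1.7]
opening: 0.499
```

Call:
send_rows --translation '[[-0.964,0.019,0],[-0.964,0.019,0],[-0.964,0.019,0],[-0.964,0.019,0],[-0.964,0.019,0]]' --rotation '[[0,0,0],[0,0,0],[0,0,0],[0,0,0],[0,0,0]]' --grip '[30,30,30,30,30]'

```text
time: 30.85
eef_pos: [0.4814, -0.1978, 0.2364]
tcp_rot: [0.665, 0.747, 0.0, 0.001]
contact_force: [0.3, 0.4, -1.3]
opening: 0.503
```

Call:
send_rows --translation '[[-0.964,0.019,0],[0,0,0],[0,0,0]]' --rotation '[[0,0,0],[0,0,0],[0,0,0]]' --grip '[30,30,30]'

```text
time: 31.22
eef_pos: [0.4852, -0.2251, 0.2357]
tcp_rot: [0.665, 0.747, 0.0, -0.0]
contact_force: [-0.2, 0.2, -1.3]
opening: 0.499
```

```bash
python3 - <<'E'
from h import *
st();delta([.4855,-.2265,.0925],96.6)
C=cam("scene");carrier(C)
C=cam("wrist");cv2.imwrite("pics/w5.png",C[0]);print(proj(C,[S(.146-.088,b,.085+.022) for b in(0,.03)]))
E
```

```text
t 31.23 p [ 0.4852 -0.2251  0.2357] x [-0.115  0.993  0.   ] z [ 0.  0. -1.] yaw(deg)96.6 open 42.6 F [-0.2  0.2 -1.3] q [-0.62 -0.03  1.92  0.    1.25 -0.74]
shift [-0.05  0.    4.77] turn [ 0. -0. -0.]
origin [ 0.5757 -0.2138] yaw 84.1 L 0.131 W 0.106
   shaker d_from_stop 42.9 y -11.8
[[369.77839223 179.96853718]
 [371.52063144 148.32005934]]
```

Call:
send_rows --translation '[[-0.05,0,1],[0,0,1],[0,0,1],[0,0,1],[0,0,0.5]]' --rotation '[[0,0,0],[0,0,0],[0,0,0],[0,0,0],[0,0,0]]' --grip '[30,30,30,30,30]'

```text
time: 31.95
eef_pos: [0.4847, -0.2257, 0.0986]
tcp_rot: [0.665, 0.747, -0.0, -0.001]
contact_force: [0.7, -0.2, -0.7]
opening: 0.504
```

Call:
send_rows --translation '[[0,0,0.26],[0,0,0],[0,0,0],[0,0,0],[0,0,0]]' --rotation '[[0,0,0],[0,0,0],[0,0,0],[0,0,0],[0,0,0]]' --grip '[30,30,48,51,51]'

```text
time: 32.58
eef_pos: [0.4859, -0.2275, 0.0932]
tcp_rot: [0.665, 0.747, 0.0, 0.001]
contact_force: [1.0, -0.1, -0.1]
opening: 0.601
```

Call:
send_rows --translation '[[0,0,-0.5],[0,0,-1],[0,0,-1],[0,0,-1],[0,0,-1]]' --rotation '[[0,0,0],[0,0,0],[0,0,0],[0,0,0],[0,0,1]]' --grip '[52,52,52,52,52]'

```text
time: 33.2
eef_pos: [0.4856, -0.2273, 0.2298]
tcp_rot: [0.698, 0.716, 0.0, 0.001]
contact_force: [0.4, 0.7, 0.9]
opening: 0.612
```

Call:
send_rows --translation '[[0,0,-0.2],[0,0,0],[0.97,-0.145,0],[0.97,-0.145,0],[0.97,-0.145,0]]' --rotation '[[0,0,1],[0,0,0.02],[0,0,0],[0,0,0],[0,0,0]]' --grip '[52,52,52,52,52]'

```text
time: 33.83
eef_pos: [0.4773, -0.1383, 0.2329]
tcp_rot: [0.728, 0.685, -0.0, -0.001]
contact_force: [0.8, -0.6, 0.5]
opening: 0.608
```

Call:
send_rows --translation '[[0.97,-0.145,0],[0.97,-0.145,0],[0.97,-0.145,0],[0.97,-0.145,0],[0.97,-0.145,0]]' --rotation '[[0,0,0],[0,0,0],[0,0,0],[0,0,0],[0,0,0]]' --grip '[52,52,52,52,52]'

```text
time: 34.45
eef_pos: [0.4645, 0.0083, 0.233]
tcp_rot: [0.728, 0.686, -0.0, -0.0]
contact_force: [-0.1, -0.5, 0.1]
opening: 0.607
```

Call:
send_rows --translation '[[0.97,-0.145,0],[0.97,-0.145,0],[0.97,-0.145,0],[0.97,-0.145,0],[0.97,-0.145,0]]' --rotation '[[0,0,0],[0,0,0],[0,0,0],[0,0,0],[0,0,0]]' --grip '[52,52,52,52,52]'

```text
time: 35.08
eef_pos: [0.4517, 0.1548, 0.233]
tcp_rot: [0.728, 0.686, -0.0, -0.0]
contact_force: [0.4, -1.4, -0.8]
opening: 0.615
```

Call:
send_rows --translation '[[0.97,-0.145,0],[0.97,-0.145,0],[0.97,-0.145,0],[0.97,-0.145,0],[0.97,-0.145,0]]' --rotation '[[0,0,0],[0,0,0],[0,0,0],[0,0,0],[0,0,0]]' --grip '[52,52,52,52,52]'

```text
time: 35.7
eef_pos: [0.439, 0.3012, 0.2329]
tcp_rot: [0.728, 0.686, -0.001, -0.0]
contact_force: [0.1, -0.4, -0.6]
opening: 0.607
```

Call:
send_rows --translation '[[0,0,0],[0,0,0]]' --rotation '[[0,0,0],[0,0,0]]' --grip '[52,52]'

```text
time: 35.95
eef_pos: [0.4393, 0.2999, 0.233]
tcp_rot: [0.728, 0.685, -0.001, 0.0]
contact_force: [1.2, 0.8, -0.1]
opening: 0.608
```

```bash
python3 - <<'E'
from h import *
st();C=cam("top");carrier(C)
C=cam("wrist");print("wrist");bottles(C,proj(C,np.c_[tr,[.018]*4]),.03,140)
delta([.4391,.3014,.011],86.5)
E
```

```text
t 35.95 p [0.4393 0.2999 0.233 ] x [ 0.061  0.998 -0.001] z [-0.001 -0.001 -1.   ] yaw(deg)86.5 open 51.9 F [ 1.2  0.8 -0.1] q [ 0.41 -0.03  1.92 -0.    1.25  0.47]
origin [ 0.5755 -0.2087] yaw 88.3 L 0.143 W 0.098
origin [ 0.4548 -0.2111] yaw 98.0 L 0.111 W 0.067
   shaker d_from_stop 42.5 y -6.6
   shaker d_from_stop 162.8 y 4.8
wrist
origin [0.439  0.2952] yaw 87.4 L 0.109 W 0.040
shift [ 0.06 -0.02  7.41] turn [-0.    0.01 -0.01]
```

The third bottle reads d = 163 instead of 134, so I'll look.

```bash
python3 - <<'E'
from h import *
C=cam("top");S1=cv2.resize(C[0][195:365,375:515],None,fx=2.8,fy=2.8,interpolation=cv2.INTER_CUBIC)
s=cv2.resize(cam("scene")[0][130:270,130:270],(476,476)) 
cv2.imwrite("pics/v5.png",np.hstack([S1[:476],s]))
print(S1.shape,proj(C,[S(.146-d/1e3,0,.107) for d in(22,66,110,154)]).round())
E
```

```text
(476, 392, 3) [[435. 234.]
 [435. 250.]
 [435. 266.]
 [434. 283.]]
```

View pics/v5.png

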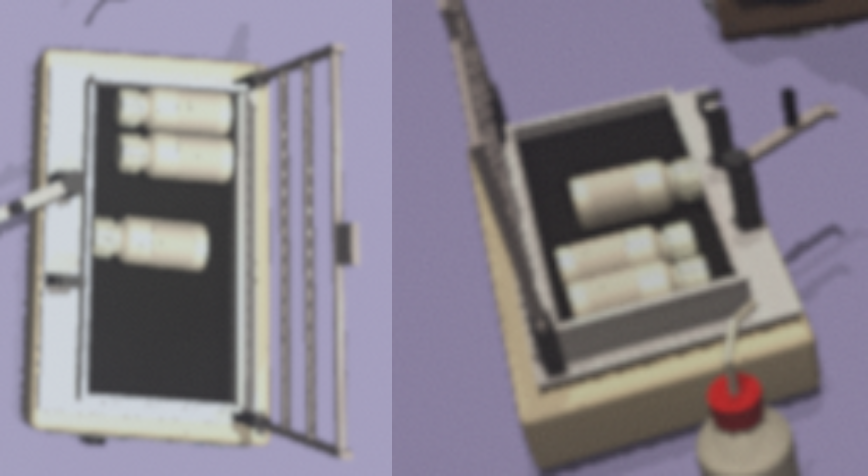

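Bottle 3 was knocked to d ≈ 148 and shifted about +17 mm in y, nearly square still: its axis is at zoom row 243, against 111 and 157 for the others. That is usable, so bottle 4 goes behind it at d = 218.

Call:
send_rows --translation '[[0.05,0,1],[0,0,1],[0,0,1],[0,0,1],[0,0,1]]' --rotation '[[0,0,0],[0,0,0],[0,0,0],[0,0,0],[0,0,0]]' --grip '[52,52,52,52,52]'

```text
time: 36.78
eef_pos: [0.4399, 0.3014, 0.0827]
tcp_rot: [0.729, 0.685, 0.0, 0.0]
contact_force: [-0.4, 0.4, -0.6]
opening: 0.609
```

Call:
send_rows --translation '[[0,0,1],[0,0,0.8],[0,0,0.6],[0,0,0],[0,0,0]]' --rotation '[[0,0,0],[0,0,0],[0,0,0],[0,0,0],[0,0,0]]' --grip '[52,52,52,52,30]'

```text
time: 37.4
eef_pos: [0.4404, 0.3021, 0.0123]
tcp_rot: [0.729, 0.685, 0.001, 0.0]
contact_force: [0.1, 0.6, -2.0]
opening: 0.503
```

Call:
send_rows --translation '[[0,0,0],[0,0,0],[0,0,-0.5],[0,0,-1],[0,0,-1]]' --rotation '[[0,0,0],[0,0,0],[0,0,0],[0,0,0],[0,0,0]]' --grip '[30,30,30,30,30]'

```text
time: 38.02
eef_pos: [0.4397, 0.302, 0.0882]
tcp_rot: [0.728, 0.685, 0.0, 0.0]
contact_force: [0.6, -0.0, -0.7]
opening: 0.501
```

Call:
send_rows --translation '[[0,0,-1],[0,0,-1],[0,0,-1],[0,0,-1],[0,0,-1]]' --rotation '[[0,0,0],[0,0,0],[0,0,-0.02],[0,0,-1],[0,0,-1]]' --grip '[30,30,30,30,30]'

```text
time: 38.65
eef_pos: [0.4394, 0.3019, 0.2386]
tcp_rot: [0.664, 0.748, 0.001, 0.0]
contact_force: [0.0, -0.0, -1.5]
opening: 0.503
```

Call:
send_rows --translation '[[-0.98,-0.182,0],[-0.98,-0.182,0],[-0.98,-0.182,0],[-0.98,-0.182,0],[-0.98,-0.182,0]]' --rotation '[[0,0,0],[0,0,0],[0,0,0],[0,0,0],[0,0,0]]' --grip '[30,30,30,30,30]'

```text
time: 39.28
eef_pos: [0.429, 0.1519, 0.2375]
tcp_rot: [0.665, 0.747, 0.001, 0.001]
contact_force: [-0.6, 0.1, -0.5]
opening: 0.498
```

Call:
send_rows --translation '[[-0.98,-0.182,0],[-0.98,-0.182,0],[-0.98,-0.182,0],[-0.98,-0.182,0],[-0.98,-0.182,0]]' --rotation '[[0,0,0],[0,0,0],[0,0,0],[0,0,0],[0,0,0]]' --grip '[30,30,30,30,30]'

```text
time: 39.9
eef_pos: [0.4188, 0.0027, 0.2375]
tcp_rot: [0.665, 0.747, 0.0, 0.001]
contact_force: [0.6, -0.7, -1.5]
opening: 0.496
```

Call:
send_rows --translation '[[-0.98,-0.182,0],[-0.98,-0.182,0],[-0.98,-0.182,0],[-0.98,-0.182,0],[-0.98,-0.182,0]]' --rotation '[[0,0,0],[0,0,0],[0,0,0],[0,0,0],[0,0,0]]' --grip '[30,30,30,30,30]'

```text
time: 40.52
eef_pos: [0.4085, -0.1464, 0.2376]
tcp_rot: [0.665, 0.747, 0.0, 0.001]
contact_force: [0.4, -0.5, -1.9]
opening: 0.503
```

Call:
send_rows --translation '[[-0.98,-0.182,0],[-0.98,-0.182,0],[-0.98,-0.182,0],[0,0,0],[0,0,0]]' --rotation '[[0,0,0],[0,0,0],[0,0,0],[0,0,0],[0,0,0]]' --grip '[30,30,30,30,30]'

```text
time: 41.15
eef_pos: [0.4025, -0.2345, 0.2369]
tcp_rot: [0.665, 0.746, 0.0, 0.0]
contact_force: [0.9, 0.3, -0.7]
opening: 0.5
```

```bash
python3 - <<'E'
from h import *
st();delta([.4021,-.2362,.0925],96.6)
C=cam("wrist");carrier(C);C=cam("scene");carrier(C)
E
```

```text
t 41.15 p [ 0.4025 -0.2345  0.2369] x [-0.115  0.993  0.   ] z [ 0.  0. -1.] yaw(deg)96.6 open 42.7 F [ 0.9  0.3 -0.7] q [-0.75 -0.2   2.07  0.    1.27 -0.86]
shift [-0.06 -0.02  4.81] turn [ 0. -0. -0.]
origin [ 0.5652 -0.2198] yaw 95.1 L 0.108 W 0.076
origin [ 0.4053 -0.25  ] yaw 95.5 L 0.085 W 0.082
origin [ 0.4668 -0.2128] yaw 96.2 L 0.103 W 0.043
   shaker d_from_stop 54.1 y -16.5
   shaker d_from_stop 216.4 y -28.1
   shaker d_from_stop 151.0 y 1.8
origin [ 0.5591 -0.2268] yaw 79.0 L 0.166 W 0.140
origin [ 0.4649 -0.2123] yaw 90.5 L 0.094 W 0.053
   shaker d_from_stop 60.9 y -22.7
   shaker d_from_stop 152.8 y 2.5
```

Call:
send_rows --translation '[[-0.05,-0.13,1],[0,0,1],[0,0,1],[0,0,1],[0,0,0.5]]' --rotation '[[0,0,0],[0,0,0],[0,0,0],[0,0,0],[0,0,0]]' --grip '[30,30,30,30,30]'

```text
time: 41.88
eef_pos: [0.3983, -0.2355, 0.0999]
tcp_rot: [0.665, 0.747, 0.0, -0.001]
contact_force: [-0.4, 0.2, -0.7]
opening: 0.498
```

Call:
send_rows --translation '[[0,0,0.27],[0,0,0],[0,0,0],[0,0,0],[0,0,0]]' --rotation '[[0,0,0],[0,0,0],[0,0,0],[0,0,0],[0,0,0]]' --grip '[30,30,48,51,51]'

```text
time: 42.5
eef_pos: [0.3992, -0.2373, 0.0939]
tcp_rot: [0.665, 0.747, -0.0, 0.001]
contact_force: [0.4, 0.1, 0.1]
opening: 0.597
```

Call:
send_rows --translation '[[0,0,-0.5],[0,0,-1],[0,0,-1],[0,-0.7,0],[0,-0.65,0]]' --rotation '[[0,0,0],[0,0,0],[0,0,0],[0,0,0],[0,0,0]]' --grip '[51,51,51,0,0]'

```text
time: 43.12
eef_pos: [0.3587, -0.2421, 0.1702]
tcp_rot: [0.665, 0.747, -0.0, 0.001]
contact_force: [-0.8, -0.7, 0.2]
opening: 0.176
```

Call:
send_rows --translation '[[0,0,0],[0,0,0],[0,0,0]]' --rotation '[[0,0,0],[0,0,0],[0,0,0]]' --grip '[0,0,0]'

```text
time: 43.5
eef_pos: [0.3592, -0.2417, 0.1686]
tcp_rot: [0.665, 0.747, 0.0, 0.0]
contact_force: [-0.2, 0.6, -0.2]
opening: 0.002
```

```bash
python3 - <<'E'
from h import *
st(); C=cam("scene");carrier(C)
d=ctrl.get_state()["eef_pos"][:2]-c0; print("pusher d %.1f y %.1f"%(146-1e3*d@u0,1e3*d@n0))
E
```

```text
t 43.50 p [ 0.3592 -0.2417  0.1686] x [-0.115  0.993 -0.   ] z [ 0. -0. -1.] yaw(deg)96.6 open 0.2 F [-0.2  0.6 -0.2] q [-0.83 -0.21  2.21  0.    1.14 -0.94]
origin [ 0.5353 -0.2488] yaw 54.8 L 0.238 W 0.159
origin [ 0.4641 -0.2122] yaw 89.6 L 0.094 W 0.055
origin [ 0.3986 -0.241 ] yaw 95.9 L 0.104 W 0.053
   shaker d_from_stop 87.1 y -41.8
   shaker d_from_stop 153.6 y 2.7
   shaker d_from_stop 222.0 y -18.4
pusher d 261.3 y -14.5
```

Call:
send_rows --translation '[[0,0,1],[0,0,1],[0,0,0.28],[0,0.25,0],[0,0.25,0]]' --rotation '[[0,0,0],[0,0,0],[0,0,0],[0,0,0],[0,0,0]]' --grip '[0,0,0,0,0]'

```text
time: 44.18
eef_pos: [0.375, -0.2407, 0.1013]
tcp_rot: [0.665, 0.747, -0.0, 0.001]
contact_force: [0.3, -0.1, 0.0]
opening: 0.001
```

Call:
send_rows --translation '[[0,0.25,0],[0,0.25,0],[0,0.25,0],[0,0.25,0],[0,0.25,0]]' --rotation '[[0,0,0],[0,0,0],[0,0,0],[0,0,0],[0,0,0]]' --grip '[0,0,0,0,0]'

```text
time: 44.8
eef_pos: [0.4113, -0.2358, 0.1003]
tcp_rot: [0.665, 0.747, -0.0, 0.0]
contact_force: [-3.6, -1.3, 4.5]
opening: 0.001
```

Call:
send_rows --translation '[[0,0.25,0],[0,0.2,0],[0,0.1,0],[0,0,0]]' --rotation '[[0,0,0],[0,0,0],[0,0,0],[0,0,0]]' --grip '[0,0,0,0]'

```text
time: 45.3
eef_pos: [0.4274, -0.2335, 0.0996]
tcp_rot: [0.665, 0.747, 0.0, -0.0]
contact_force: [0.4, -0.1, 0.6]
opening: -0.002
```

```bash
python3 - <<'E'
from h import *
st()
d=ctrl.get_state()["eef_pos"][:2]-c0; print("pusher d %.1f y %.1f"%(146-1e3*d@u0,1e3*d@n0))
E
```

```text
t 45.30 p [ 0.4274 -0.2335  0.0996] x [-0.115  0.993  0.   ] z [-0.  0. -1.] yaw(deg)96.6 open -0.2 F [ 0.4 -0.1  0.6] q [-0.71  0.03  2.13  0.    0.98 -0.82]
pusher d 192.6 y -14.3
```

Call:
send_rows --translation '[[0,0.1,0],[0,0.03,0],[0,0,0]]' --rotation '[[0,0,0],[0,0,0],[0,0,0]]' --grip '[0,0,0]'

```text
time: 45.68
eef_pos: [0.4303, -0.2333, 0.0997]
tcp_rot: [0.665, 0.747, -0.001, -0.001]
contact_force: [-4.0, -0.5, 1.0]
opening: -0.002
```

```bash
python3 - <<'E'
from h import *
st()
d=ctrl.get_state()["eef_pos"][:2]-c0; print("pusher d %.1f y %.1f"%(146-1e3*d@u0,1e3*d@n0))
E
```

```text
t 45.67 p [ 0.4303 -0.2333  0.0997] x [-0.115  0.993  0.001] z [-0.002  0.    -1.   ] yaw(deg)96.6 open -0.1 F [-4.  -0.5  1. ] q [-0.7   0.03  2.13 -0.    0.99 -0.82]
pusher d 189.7 y -14.4
```

Call:
send_rows --translation '[[0,-0.1,0],[0,-0.3,0],[0,0,-1],[0,0,-1],[0,0,-1]]' --rotation '[[0,0,0],[0,0,0],[0,0,0],[0,0,0],[0,0,0]]' --grip '[0,0,0,0,70]'

```text
time: 46.3
eef_pos: [0.419, -0.2346, 0.1909]
tcp_rot: [0.665, 0.746, 0.0, 0.0]
contact_force: [0.3, -0.2, -0.6]
opening: 0.2
```

Call:
send_rows --translation '[[0,0,-1],[0,0,-1],[0.95,0.9,0],[0.95,0.9,0],[0.95,0.9,0]]' --rotation '[[0,0,0],[0,0,0],[0,0,0],[0,0,0],[0,0,0]]' --grip '[72,72,72,72,72]'

```text
time: 46.92
eef_pos: [0.4904, -0.1396, 0.2502]
tcp_rot: [0.666, 0.746, 0.001, 0.001]
contact_force: [0.1, -0.7, 0.4]
opening: 0.843
```

Call:
send_rows --translation '[[0.95,0.9,0],[0.95,0.9,0],[0.95,0.9,0],[0,0,0],[0,0,0]]' --rotation '[[0,0,0],[0,0,0],[0,0,0],[0,0,0],[0,0,0]]' --grip '[72,72,72,72,72]'

```text
time: 47.55
eef_pos: [0.5601, -0.0464, 0.2498]
tcp_rot: [0.665, 0.747, -0.0, -0.0]
contact_force: [0.4, -0.4, -0.3]
opening: 0.842
```

```bash
python3 - <<'E'
from h import *
st();C=cam("top");carrier(C)
S1=cv2.resize(C[0][195:345,375:515],None,fx=2.8,fy=2.8,interpolation=cv2.INTER_CUBIC)
W=cam("wrist")
cv2.imwrite("pics/v6.png",np.hstack([S1,cv2.copyMakeBorder(W[0][0:400,250:],0,20,0,0,cv2.BORDER_CONSTANT)]))
print(proj(W,[.693,.0985,.02]))
E
```

```text
t 47.55 p [ 0.5601 -0.0464  0.2498] x [-0.115  0.993 -0.   ] z [-0. -0. -1.] yaw(deg)96.6 open 71.9 F [ 0.4 -0.4 -0.3] q [-0.26  0.02  1.84 -0.    1.28 -0.38]
origin [ 0.5454 -0.2307] yaw 174.3 L 0.188 W 0.105
   shaker d_from_stop 75.0 y -25.1
[[450.46937968  59.30402838]]
```

View pics/v6.png

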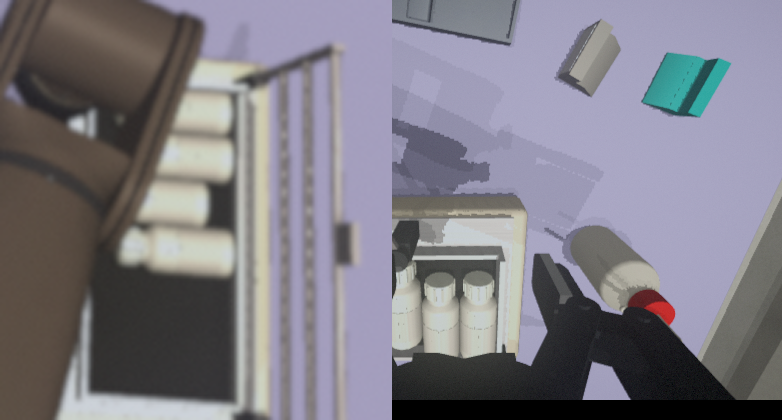

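The row is closed up, with all four axes parallel and evenly spaced. Now an enlarged look at the chock, found at wrist px (446,58), to get its toe direction.

Call:
send_rows --translation '[[0.95,0.8,0],[0.95,0.8,0],[0.95,0.8,0],[0,0,0],[0,0,0]]' --rotation '[[0,0,0],[0,0,0],[0,0,1],[0,0,1],[0,0,1]]' --grip '[72,72,72,72,72]'

```text
time: 48.28
eef_pos: [0.6221, 0.0464, 0.2498]
tcp_rot: [0.758, 0.652, -0.0, -0.0]
contact_force: [-0.8, -0.2, -0.4]
opening: 0.842
```

```bash
python3 - <<'E'
from h import *
st();W=cam("wrist");p=proj(W,[.693,.0985,.02])[0].astype(int);print(p)
y,x=max(p[1]-60,0),max(p[0]-60,0)
cv2.imwrite("pics/v7.png",cv2.resize(W[0][y:y+120,x:x+140],None,fx=4,fy=4,interpolation=cv2.INTER_CUBIC));print(x,y)
e=proj(W,[[.693,.0985,.02],[.743,.0985,.02],[.693,.1485,.02]]);print(e)
E
```

```text
t 48.27 p [0.6221 0.0464 0.2498] x [ 0.15   0.989 -0.   ] z [-0. -0. -1.] yaw(deg)81.4 open 71.9 F [-0.8 -0.2 -0.4] q [-0.09  0.16  1.69 -0.    1.29  0.06]
[372 119]
312 59
[[372.20641812 119.67918773]
 [413.14454544 113.3155044 ]
 [368.16429858  75.94712838]]
```

View pics/v7.png

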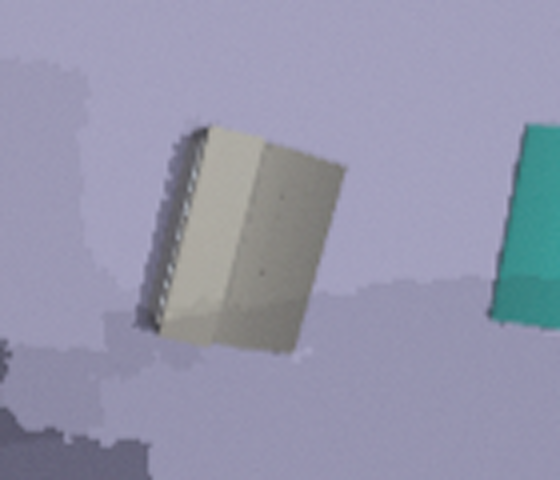

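The light strip at the left is the rib with its back edge and the shaded slope falls to the right, so the toe points to +x. Toe corners are at crop (345,165) and (295,352).

```bash
python3 - <<'E'
from h import *
W=cam("wrist")
T=ray(W,[(398.25,100.25),(385.75,147)],.002)[:,:2];B=ray(W,[(364,90.75),(351.25,142)],.042)[:,:2]
print(T,B,np.linalg.norm(T[0]-T[1]),np.linalg.norm(B[0]-B[1]),np.linalg.norm(T.mean(0)-B.mean(0)))
yd=T[0]-T[1]+B[0]-B[1];x=np.array([yd[1],-yd[0]]);x/=np.linalg.norm(x);yaw=np.degrees(np.arctan2(x[1],x[0]))
o=(T.mean(0)-.025*x+B.mean(0)+.025*x)/2;print(o,yaw)
delta([*(o-.003*x),.25],yaw); 
X=np.r_[x,0];Y=np.cross([0,0,-1],X);w=np.r_[o-.003*x,.25]-ctrl.get_state()["eef_pos"];print("after turn",w@X/.03,w@Y/.03)
E
```

```text
[[0.73058258 0.11522135]
 [0.71020994 0.05915606]] [[0.68356057 0.1323864 ]
 [0.6626739  0.07824275]] 0.05965199341972755 0.058032641483862966 0.05063450807962926
[0.69675675 0.09625164] -20.524570105225564
shift [ 2.04  2.12 -0.  ] turn [ 0.    0.   20.41]
after turn 1.6462206132273813 -2.4399909076971658
```

Call:
send_rows --translation '[[0,0,0],[0,0,0],[0,0,0],[0,0,0],[0,0,0]]' --rotation '[[0,0,0.97],[0,0,0.97],[0,0,0.97],[0,0,0.97],[0,0,0.97]]' --grip '[75,75,75,75,75]'

```text
time: 49.0
eef_pos: [0.622, 0.046, 0.25]
tcp_rot: [0.878, 0.479, 0.0, 0.0]
contact_force: [0.4, 0.1, -0.3]
opening: 0.876
```

Call:
send_rows --translation '[[0,0,0],[0,0,0],[0,0,0],[0,0,0],[0,0,0]]' --rotation '[[0,0,0.97],[0,0,0.97],[0,0,0.97],[0,0,0.97],[0,0,0.97]]' --grip '[75,75,75,75,75]'

```text
time: 49.62
eef_pos: [0.622, 0.046, 0.2501]
tcp_rot: [0.959, 0.284, 0.0, 0.0]
contact_force: [0.7, 0.9, -0.3]
opening: 0.878
```

Call:
send_rows --translation '[[0,0,0],[0,0,0],[0,0,0],[0,0,0],[0,0,0]]' --rotation '[[0,0,0.97],[0,0,0.97],[0,0,0.97],[0,0,0.97],[0,0,0.97]]' --grip '[75,75,75,75,75]'

```text
time: 50.25
eef_pos: [0.622, 0.046, 0.25]
tcp_rot: [0.997, 0.076, 0.0, -0.0]
contact_force: [-0.2, -0.1, -0.2]
opening: 0.876
```

Call:
send_rows --translation '[[0,0,0],[0,0,0],[0,0,0],[0,0,0],[0,0,0]]' --rotation '[[0,0,0.97],[0,0,0.97],[0,0,0.97],[0,0,0.97],[0,0,0.97]]' --grip '[75,75,75,75,75]'

```text
time: 50.88
eef_pos: [0.622, 0.046, 0.25]
tcp_rot: [0.991, -0.135, 0.0, -0.0]
contact_force: [0.1, -0.1, -0.1]
opening: 0.879
```

Call:
send_rows --translation '[[0.46,-0.81,0],[0.46,-0.81,0],[0.46,-0.82,0],[0,0,1],[0,0,1]]' --rotation '[[0,0,0.97],[0,0,0],[0,0,0],[0,0,0],[0,0,0]]' --grip '[75,75,75,75,75]'

```text
time: 51.5
eef_pos: [0.6852, 0.1024, 0.1897]
tcp_rot: [0.984, -0.175, 0.001, -0.0]
contact_force: [-0.6, -0.8, 0.1]
opening: 0.876
```

Call:
send_rows --translation '[[0,0,1],[0,0,1],[0,0,1],[0,0,0],[0,0,0]]' --rotation '[[0,0,0],[0,0,0],[0,0,0],[0,0,0],[0,0,0]]' --grip '[75,75,75,75,75]'

```text
time: 52.12
eef_pos: [0.6857, 0.1025, 0.1014]
tcp_rot: [0.984, -0.176, 0.001, -0.0]
contact_force: [0.3, -0.1, 0.3]
opening: 0.876
```

```bash
python3 - <<'E'
from h import *
st();o=np.array([.6968,.0963]);a=np.radians(-20.5);x=np.array([np.cos(a),np.sin(a)])
delta([*(o-.011*x),.003],-20.5)
W=cam("wrist");cv2.imwrite("pics/v8.png",W[0])
E
```

```text
t 52.12 p [0.6857 0.1025 0.1014] x [ 0.938 -0.346  0.002] z [ 0.002  0.    -1.   ] yaw(deg)-20.3 open 74.8 F [ 0.3 -0.1  0.3] q [0.   0.45 1.62 0.   1.08 1.93]
shift [0.05 0.07 3.28] turn [-0.01 -0.02  0.05]
```

View pics/v8.png

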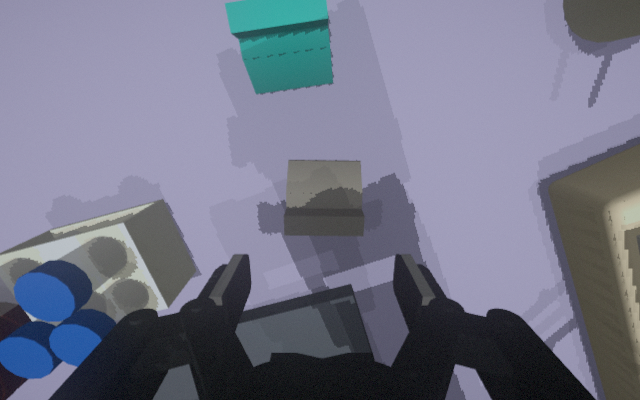

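```bash
python3 - <<'E'
from h import *
C=cam("top")
# rack corner pixels from z1 zoom
z=np.array([(127,62),(213,95),(196,152),(103,112)])/2.6+[210,130]
print(ray(C,z,.09).round(3)[:,:2])
W=cam("wrist");print(ray(W,[(200,273),(165,200)],.0).round(3), ray(W,[(125,225),(165,200)],.08).round(3))
E
```

```text
[[0.73  0.325]
 [0.711 0.224]
 [0.645 0.229]
 [0.669 0.338]]
[[ 0.659  0.238 -0.   ]
 [ 0.736  0.232 -0.   ]] [[0.739 0.211 0.08 ]
 [0.745 0.18  0.08 ]]
```

Call:
send_rows --translation '[[0.05,0.07,1],[0,0,1],[0,0,0.8],[0,0,0.45],[0,0,0]]' --rotation '[[0,0,0.05],[0,0,0],[0,0,0],[0,0,0],[0,0,0]]' --grip '[75,75,75,75,75]'

```text
time: 52.9
eef_pos: [0.685, 0.1006, 0.0015]
tcp_rot: [0.984, -0.178, -0.001, 0.0]
contact_force: [-0.5, -0.5, 0.7]
opening: 0.877
```

Call:
send_rows --translation '[[0,0,0],[0,0,0],[0,0,0],[0,0,0]]' --rotation '[[0,0,0],[0,0,0],[0,0,0],[0,0,0]]' --grip '[45,45,45,45]' --squeeze 60

```text
time: 53.4
eef_pos: [0.6867, 0.1006, 0.004]
tcp_rot: [0.984, -0.178, 0.001, -0.0]
contact_force: [0.4, 0.5, 5.1]
opening: 0.692
```

Call:
send_rows --translation '[[0,0,-0.5],[0,0,-1],[0,0,-1],[0,0,-1],[0,0,-1]]' --rotation '[[0,0,0],[0,0,0],[0,0,0],[0,0,0],[0,0,0]]' --grip '[45,45,45,45,45]'

```text
time: 54.02
eef_pos: [0.6844, 0.1005, 0.1377]
tcp_rot: [0.984, -0.178, -0.001, 0.0]
contact_force: [0.6, -0.1, -2.0]
opening: 0.692
```

```bash
python3 - <<'E'
from h import *
st(); C=cam("top");carrier(C)
print(S(.146-.200-.011,-.010,.088))
delta(S(.146-.200-.011,-.010,.25),6.6)
E
```

```text
t 54.02 p [0.6844 0.1005 0.1377] x [ 0.937 -0.351 -0.002] z [-0.002 -0.    -1.   ] yaw(deg)-20.5 open 59.1 F [ 0.6 -0.1 -2. ] q [-0.    0.41  1.6  -0.    1.14  1.93]
origin [ 0.5158 -0.2009] yaw 4.6 L 0.178 W 0.139
   shaker d_from_stop 101.0 y 8.0
[ 0.408578  -0.2314025  0.088    ]
shift [-4.8  13.61 -3.61] turn [-0.01 -0.07 -5.42]
```

Call:
send_rows --translation '[[0,0,-1],[0,0,-1],[0,0,-1],[0,0,-0.7],[0,0,0]]' --rotation '[[0,0,-0.9],[0,0,-0.9],[0,0,-0.9],[0,0,-0.9],[0,0,-0.9]]' --grip '[45,45,45,45,45]'

```text
time: 54.7
eef_pos: [0.686, 0.1005, 0.2504]
tcp_rot: [1.0, 0.019, 0.002, 0.0]
contact_force: [0.1, -0.0, -2.6]
opening: 0.69
```

Call:
send_rows --translation '[[0,0,0],[-0.908,0.833,0],[-0.908,0.833,0],[-0.908,0.833,0],[-0.908,0.833,0]]' --rotation '[[0,0,-0.92],[0,0,0],[0,0,0],[0,0,0],[0,0,0]]' --grip '[45,45,45,45,45]'

```text
time: 55.32
eef_pos: [0.587, -0.0119, 0.247]
tcp_rot: [0.998, 0.057, -0.001, -0.0]
contact_force: [0.8, -0.1, -1.6]
opening: 0.693
```

Call:
send_rows --translation '[[-0.908,0.833,0],[-0.908,0.833,0],[-0.908,0.833,0],[-0.908,0.833,0],[-0.908,0.833,0]]' --rotation '[[0,0,0],[0,0,0],[0,0,0],[0,0,0],[0,0,0]]' --grip '[45,45,45,45,45]'

```text
time: 55.95
eef_pos: [0.4661, -0.1514, 0.2473]
tcp_rot: [0.998, 0.057, -0.001, -0.0]
contact_force: [-0.4, -0.3, -1.5]
opening: 0.689
```

Call:
send_rows --translation '[[-0.908,0.833,0],[-0.908,0.833,0],[-0.908,0.833,0],[0,0,0],[0,0,0]]' --rotation '[[0,0,0],[0,0,0],[0,0,0],[0,0,0],[0,0,0]]' --grip '[45,45,45,45,45]'

```text
time: 56.58
eef_pos: [0.395, -0.2343, 0.2478]
tcp_rot: [0.998, 0.057, -0.0, -0.001]
contact_force: [0.6, -0.2, -1.9]
opening: 0.697
```

```bash
python3 - <<'E'
from h import *
st(); delta(S(-.080,-.012,.089),6.6)
W=cam("wrist");cv2.imwrite("pics/v9.png",W[0])
E
```

```text
t 56.58 p [ 0.395  -0.2343  0.2478] x [ 0.993  0.114 -0.   ] z [-0.     0.001 -1.   ] yaw(deg)6.6 open 59.5 F [ 0.6 -0.2 -1.9] q [-0.76 -0.22  2.07  0.    1.3   0.7 ]
shift [-0.04  0.03  5.29] turn [-0.01  0.   -0.01]
```

View pics/v9.png

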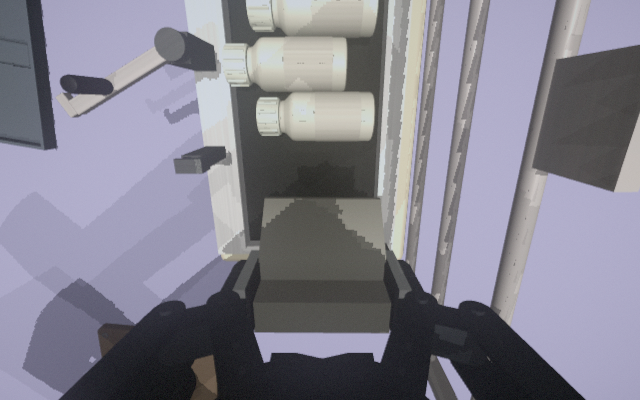

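The chock is held square, toe toward the row, and aligned with the last bottle at (315,115). Lowering and pushing it home.

Call:
send_rows --translation '[[-0.04,0.03,1],[0,0,1],[0,0,1],[0,0,1],[0,0,0.7]]' --rotation '[[0,0,0],[0,0,0],[0,0,0],[0,0,0],[0,0,0]]' --grip '[45,45,45,45,45]'

```text
time: 57.25
eef_pos: [0.3942, -0.2343, 0.1058]
tcp_rot: [0.998, 0.058, -0.001, -0.001]
contact_force: [0.2, -0.3, -1.4]
opening: 0.696
```

Call:
send_rows --translation '[[0,0,0.4],[0,0,0.16],[0,0,0]]' --rotation '[[0,0,0],[0,0,0],[0,0,0]]' --grip '[45,45,45]'

```text
time: 57.62
eef_pos: [0.3942, -0.2343, 0.0901]
tcp_rot: [0.998, 0.058, -0.0, -0.001]
contact_force: [-0.6, 5.1, -2.9]
opening: 0.688
```

Call:
send_rows --translation '[[0.15,0,0],[0.15,0,0],[0.15,0,0],[0.15,0,0],[0,0,0]]' --rotation '[[0,0,0],[0,0,0],[0,0,0],[0,0,0],[0,0,0]]' --grip '[45,45,45,45,45]'

```text
time: 58.25
eef_pos: [0.4129, -0.233, 0.0911]
tcp_rot: [0.998, 0.058, 0.001, -0.0]
contact_force: [1.6, 6.1, -1.8]
opening: 0.694
```

```bash
python3 - <<'E'
from h import *
st()
d=ctrl.get_state()["eef_pos"][:2]-c0; print("tcp d %.1f y %.1f"%(146-1e3*d@u0,1e3*d@n0))
E
```

```text
t 58.25 p [ 0.4129 -0.233   0.0911] x [0.993 0.116 0.001] z [ 0.001  0.001 -1.   ] yaw(deg)6.6 open 59.3 F [ 1.6  6.1 -1.8] q [-0.73  0.01  2.17  0.    0.96  0.72]
tcp d 206.9 y -12.1
```

Call:
send_rows --translation '[[0,-0.15,0],[0,-0.1,0],[0,0,0]]' --rotation '[[0,0,0],[0,0,0],[0,0,0]]' --grip '[45,45,45]'

```text
time: 58.62
eef_pos: [0.4112, -0.2263, 0.0908]
tcp_rot: [0.998, 0.058, 0.0, 0.0]
contact_force: [0.4, 0.5, -2.5]
opening: 0.691
```

Call:
send_rows --translation '[[0.07,0,0],[0.07,0,0],[0,0,0]]' --rotation '[[0,0,0],[0,0,0],[0,0,0]]' --grip '[45,45,45]'

```text
time: 59.0
eef_pos: [0.4152, -0.2259, 0.0904]
tcp_rot: [0.998, 0.057, -0.0, -0.0]
contact_force: [-1.5, -0.2, -2.3]
opening: 0.69
```

Call:
send_rows --translation '[[0.06,0,0],[0,0,0]]' --rotation '[[0,0,0],[0,0,0]]' --grip '[45,45]'

```text
time: 59.25
eef_pos: [0.4163, -0.2254, 0.09]
tcp_rot: [0.998, 0.057, -0.001, -0.0]
contact_force: [-1.8, -1.2, -4.0]
opening: 0.695
```

```bash
python3 - <<'E'
from h import *
st()
d=ctrl.get_state()["eef_pos"][:2]-c0; print("tcp d %.1f y %.1f"%(146-1e3*d@u0,1e3*d@n0))
C=cam("top");s=cam("scene");W=cam("wrist")
t=cv2.resize(C[0][195:345,375:515],(373,400));cv2.imwrite("pics/v10.png",np.hstack([cv2.resize(s[0][120:270,120:270],(400,400)),W[0][:400,120:520]]))
E
```

```text
t 59.25 p [ 0.4163 -0.2254  0.09  ] x [ 0.993  0.115 -0.002] z [-0.002  0.001 -1.   ] yaw(deg)6.6 open 59.4 F [-1.8 -1.2 -4. ] q [-0.71  0.01  2.17 -0.    0.96  0.75]
tcp d 202.6 y -4.9
```

View pics/v10.png

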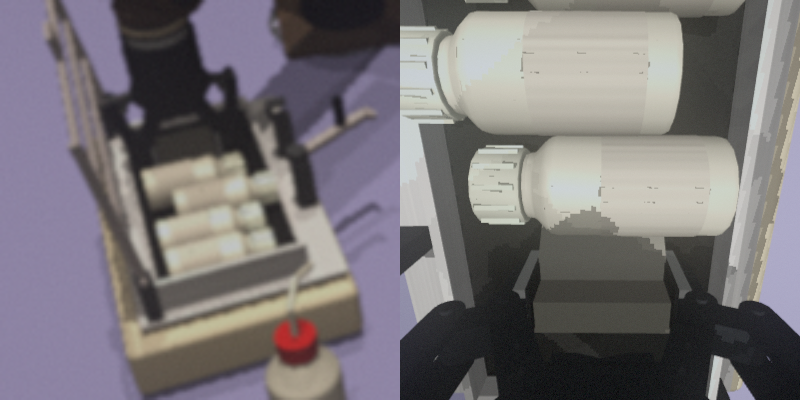

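The chock's slope is at the last bottle at (640,235). The force shows it still hangs slightly, so I'll lower a touch and press the row closed.

Call:
send_rows --translation '[[0,0,0.06],[0.05,0,0],[0,0,0]]' --rotation '[[0,0,0],[0,0,0],[0,0,0]]' --grip '[45,45,45]'

```text
time: 59.78
eef_pos: [0.4186, -0.2255, 0.089]
tcp_rot: [0.998, 0.058, -0.0, -0.0]
contact_force: [-2.6, 0.3, -1.2]
opening: 0.691
```

Call:
send_rows --translation '[[0.05,0,0],[0.05,0,0],[0,0,0]]' --rotation '[[0,0,0],[0,0,0],[0,0,0]]' --grip '[45,45,45]'

```text
time: 60.15
eef_pos: [0.4219, -0.2252, 0.089]
tcp_rot: [0.998, 0.057, 0.0, 0.0]
contact_force: [-2.9, -0.1, -0.5]
opening: 0.692
```

```bash
python3 - <<'E'
from h import *
st()
d=ctrl.get_state()["eef_pos"][:2]-c0; print("tcp d %.1f y %.1f"%(146-1e3*d@u0,1e3*d@n0))
E
```

```text
t 60.15 p [ 0.4219 -0.2252  0.089 ] x [0.993 0.115 0.001] z [ 0.001 -0.    -1.   ] yaw(deg)6.6 open 59.1 F [-2.9 -0.1 -0.5] q [-0.7   0.02  2.16  0.    0.96  0.75]
tcp d 197.1 y -5.4
```

Call:
send_rows --translation '[[-0.05,0,0],[0,0,0],[0,0,0],[0,0,0]]' --rotation '[[0,0,0],[0,0,0],[0,0,0],[0,0,0]]' --grip '[59,66,72,72]'

```text
time: 60.65
eef_pos: [0.4207, -0.2257, 0.0894]
tcp_rot: [0.998, 0.057, 0.001, 0.0]
contact_force: [-1.0, 0.7, -0.1]
opening: 0.843
```

Call:
send_rows --translation '[[0,0,-0.5],[0,0,-1],[0,0,-1],[0,0,-1],[0,0,-1]]' --rotation '[[0,0,0],[0,0,0],[0,0,0],[0,0,0],[0,0,0]]' --grip '[72,72,72,72,72]'

```text
time: 61.28
eef_pos: [0.4202, -0.2254, 0.2262]
tcp_rot: [0.998, 0.057, 0.001, 0.001]
contact_force: [0.3, 0.9, -0.4]
opening: 0.841
```

Call:
send_rows --translation '[[-0.3,0,-1],[0,0,-0.5],[0,0,0],[0,0,0]]' --rotation '[[0,0,0],[0,0,0],[0,0,0],[0,0,0]]' --grip '[72,72,72,72]'

```text
time: 61.78
eef_pos: [0.4108, -0.2259, 0.2676]
tcp_rot: [0.998, 0.057, -0.001, -0.001]
contact_force: [0.9, 1.4, 0.3]
opening: 0.846
```

```bash
python3 - <<'E'
from h import *
st();W=cam("wrist");im=W[0].copy()
# grid marks: wall foot, tight bottle axes (top of bottle z=.129), tight chock rib/toe
for d in (22,66,110,154):
    p=proj(W,[S(.146-d/1e3,-.06,.107),S(.146-d/1e3,.06,.107)]).astype(int)
    cv2.line(im,tuple(map(int,p[0])),tuple(map(int,p[1])),(0,0,255),1)
p=proj(W,[S(.146,-.07,.119),S(.146,.07,.119)]).astype(int);cv2.line(im,tuple(map(int,p[0])),tuple(map(int,p[1])),(0,255,0),1)
p=proj(W,[S(.146-.191-.009,-.03,.127),S(.146-.191-.009,.03,.127)]).astype(int);cv2.line(im,tuple(map(int,p[0])),tuple(map(int,p[1])),(255,0,0),1)
p=proj(W,[S(.146-.191-.025,-.03,.127),S(.146-.191-.025,.03,.127)]).astype(int);cv2.line(im,tuple(map(int,p[0])),tuple(map(int,p[1])),(255,0,0),1)
cv2.imwrite("pics/v11.png",cv2.resize(im[0:300,180:480],(600,600),interpolation=cv2.INTER_CUBIC))
E
```

```text
t 61.77 p [ 0.4108 -0.2259  0.2676] x [ 0.993  0.115 -0.001] z [-0.002  0.001 -1.   ] yaw(deg)6.6 open 72.3 F [0.9 1.4 0.3] q [-0.72 -0.21  2.02  0.    1.33  0.74]
```

View pics/v11.png

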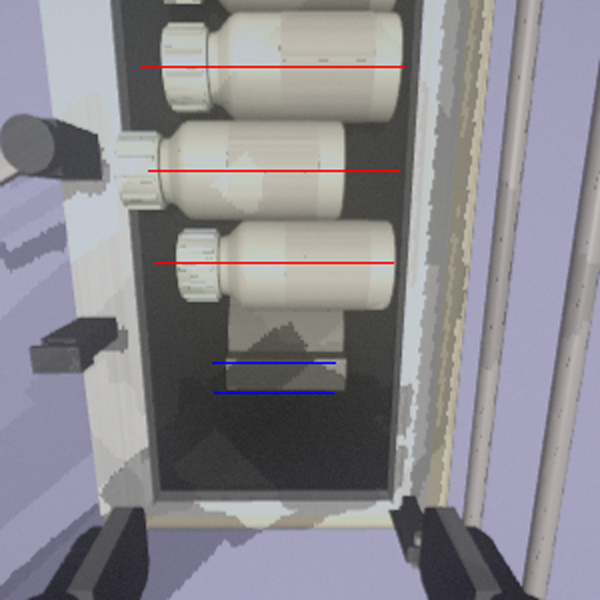

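The bottle axes fall on the predicted tight-row lines, and the chock's rib edges (v ≈ 357 and 388) are within 2 mm of the ideal and square. Next, the frame angle.

```bash
python3 - <<'E'
from h import *
C=cam("top");s=cam("scene")
for th in (1.5,1.6,1.7,1.75,1.8,1.85,1.9):
    f=lambda a,r:S(a,-.080+r*np.cos(th),.136+r*np.sin(th))
    print(th,proj(C,[f(-.1,.158),f(.1,.158)]).round(1).tolist(),"scene",proj(s,[f(-.15,.158),f(.15,.158)]).round(1).tolist(),f(.095,.158).round(4))
im=C[0]
for v in (240,330):
    r=im[v,470:520].astype(int).sum(1); print(v,[int(x) for x in r])
cv2.imwrite("pics/v12.png",np.hstack([cv2.resize(im[200:360,470:530],(300,590))[:590],cv2.resize(s[0][90:260,130:260],(450,590))]))
E
```

```text
1.5 [[489.2, 328.0], [488.4, 236.1]] scene [[147.3, 111.0], [160.2, 172.2]] [ 0.5743 -0.2715  0.2936]
1.6 [[496.6, 328.6], [495.5, 236.6]] scene [[141.3, 112.1], [153.0, 173.8]] [ 0.5761 -0.2871  0.2939]
1.7 [[503.6, 329.1], [502.2, 237.2]] scene [[135.5, 113.6], [145.9, 175.9]] [ 0.5779 -0.3028  0.2927]
1.75 [[507.0, 329.3], [505.4, 237.5]] scene [[132.6, 114.6], [142.5, 177.1]] [ 0.5788 -0.3105  0.2915]
1.8 [[510.2, 329.6], [508.5, 237.8]] scene [[129.9, 115.6], [139.1, 178.5]] [ 0.5797 -0.3182  0.2899]
1.85 [[513.3, 329.7], [511.5, 238.2]] scene [[127.2, 116.8], [135.8, 180.0]] [ 0.5806 -0.3258  0.2879]
1.9 [[516.3, 329.9], [514.3, 238.6]] scene [[124.5, 118.2], [132.6, 181.7]] [ 0.5814 -0.3333  0.2855]
240 [495, 496, 491, 490, 486, 456, 410, 438, 499, 502, 491, 490, 487, 489, 487, 469, 431, 412, 441, 453, 441, 463, 484, 487, 491, 489, 491, 482, 452, 406, 447, 509, 508, 489, 492, 490, 490, 489, 488, 490, 490, 489, 491, 491, 491, 489, 489, 487, 490, 488]
330 [259, 262, 272, 303, 328, 313, 266, 215, 193, 191, 172, 158, 159, 164, 161, 153, 152, 145, 143, 129, 123, 123, 127, 142, 147, 154, 158, 165, 171, 175, 180, 188, 187, 194, 197, 201, 204, 207, 209, 214, 221, 218, 220, 228, 232, 238, 244, 248, 252, 258]
```

View pics/v12.png

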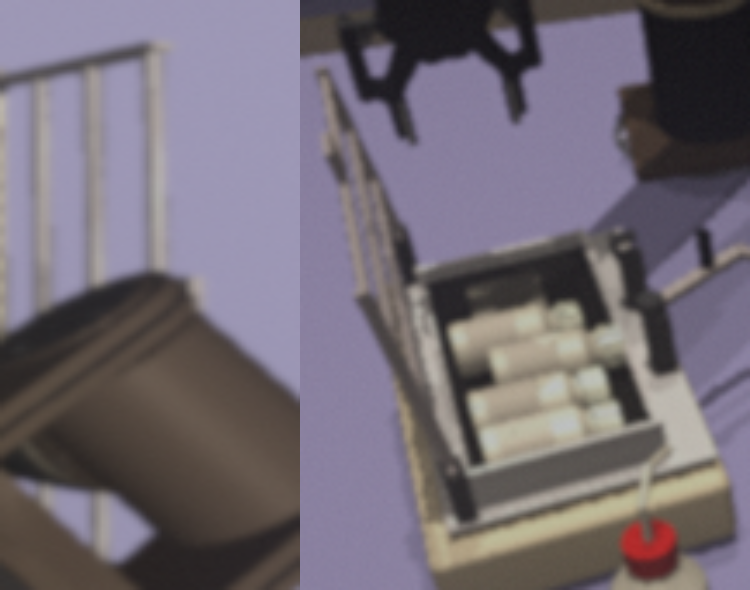

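Call:
send_rows --translation '[[0,0,-1],[0,0,-1],[0,0,-1],[0,0,-0.1],[0,0,0]]' --rotation '[[0,0,0],[0,0,0],[0,0,0],[0,0,0],[0,0,0]]' --grip '[40,40,40,40,40]'

```text
time: 62.55
eef_pos: [0.4109, -0.2261, 0.3603]
tcp_rot: [0.998, 0.057, -0.001, -0.001]
contact_force: [-0.9, -0.8, -0.4]
opening: 0.471
```

Call:
send_rows --translation '[[0.873,0.505,0],[0.873,0.505,0],[0.873,0.505,0],[0.873,0.505,0],[0.873,0.505,0]]' --rotation '[[0,0,0],[0,0,0],[0,0,0],[0,0,0],[0,0,0]]' --grip '[40,40,40,40,40]'

```text
time: 63.18
eef_pos: [0.5502, -0.2865, 0.3588]
tcp_rot: [0.998, 0.057, -0.002, -0.001]
contact_force: [0.4, -0.7, 0.2]
opening: 0.469
```

Call:
send_rows --translation '[[0.873,0.505,0],[0,0,0],[0,0,0]]' --rotation '[[0,0,0],[0,0,0],[0,0,0]]' --grip '[40,40,40]'

```text
time: 63.55
eef_pos: [0.5769, -0.2982, 0.3599]
tcp_rot: [0.998, 0.057, -0.001, -0.001]
contact_force: [-0.0, 0.1, 0.0]
opening: 0.469
```

```bash
python3 - <<'E'
from h import *
st();delta([.5774,-.298,.281],6.6)
W=cam("wrist");C=cam("top");s=cam("scene")
# wash bottle cap from two views
P=[]
for c in (C,s):
    h=cv2.cvtColor(c[0],cv2.COLOR_BGR2HSV);m=((h[:,:,0]<8)|(h[:,:,0]>172))&(h[:,:,1]>150)&(h[:,:,2]>90)
    b=blobs(m,15);P.append(b[0][1][0] if b else None)
print("cap px",P,[ray(c,p,.18).round(3) for c,p in zip((C,s),P) if p])
# tongue+rail in wrist: predicted rail
for th in(1.6,1.67,1.75):
    f=lambda a,r:S(a,-.080+r*np.cos(th),.136+r*np.sin(th))
    print(th,proj(W,[f(.12,.158),f(.15,.158)]).round(0).tolist())
cv2.imwrite("pics/v13.png",W[0])
E
```

```text
t 63.55 p [ 0.5769 -0.2982  0.3599] x [ 0.993  0.115 -0.003] z [-0.003  0.002 -1.   ] yaw(deg)6.6 open 40.0 F [-0.   0.1  0. ] q [-0.63  0.17  1.49 -0.    1.49  0.82]
shift [0.02 0.   2.63] turn [-0.03  0.03 -0.  ]
cap px [(424.50006103515625, 165.00003051757812), (230.41891479492188, 246.01353454589844)] [array([[ 0.757, -0.129,  0.18 ]]), array([[ 0.791, -0.142,  0.18 ]])]
1.6 [[307.0, 184.0], [306.0, 143.0]]
1.67 [[322.0, 184.0], [322.0, 143.0]]
1.75 [[339.0, 183.0], [339.0, 143.0]]
```

View pics/v13.png

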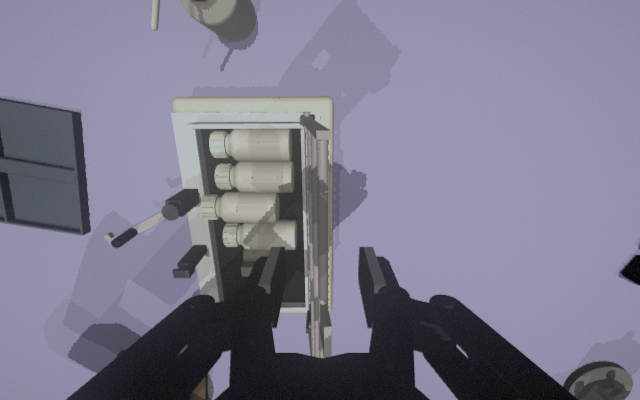

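The rail sits at (322,150–190), exactly where predicted for 1.67 rad. Descending and gripping it.

Call:
send_rows --translation '[[0,0,0.9],[0,0,0.9],[0,0,0.8],[0,0,0],[0,0,0]]' --rotation '[[0,0,0],[0,0,0],[0,0,0],[0,0,0],[0,0,0]]' --grip '[40,40,40,40,0]' --squeeze 20

```text
time: 64.32
eef_pos: [0.5778, -0.2988, 0.2855]
tcp_rot: [0.998, 0.057, 0.001, 0.001]
contact_force: [1.2, 0.0, 1.7]
opening: 0.269
```

Call:
send_rows --translation '[[0,0,0],[0,0,0],[0,0,0],[0,0,0]]' --rotation '[[0,0,0],[0,0,0],[0,0,0],[0,0,0]]' --grip '[0,0,0,0]'

```text
time: 64.82
eef_pos: [0.5782, -0.299, 0.286]
tcp_rot: [0.998, 0.057, 0.001, 0.001]
contact_force: [-1.2, 1.5, 5.1]
opening: 0.08
```

```bash
python3 - <<'E'
from h import *
st();p=ctrl.get_state()["eef_pos"];d=p[:2]-c0
Y=d@n0;print("tcp shaker x %.4f y %.4f z %.4f"%(d@u0,Y,p[2]))
th0=np.arccos((Y+.080)/.158);print("theta",th0,"rail z",.136+.158*np.sin(th0))
ths=np.linspace(th0,0,13)
y=-.080+.158*np.cos(ths);z=.136+.158*np.sin(ths)
print(np.c_[ths[1:],-np.diff(y)/.03,-np.diff(z)/.03].round(3))
E
```

```text
t 64.83 p [ 0.5782 -0.299   0.286 ] x [0.993 0.115 0.002] z [ 0.002 -0.002 -1.   ] yaw(deg)6.6 open 6.9 F [-1.2  1.5  5.1] q [-0.63  0.2   1.58 -0.    1.36  0.82]
tcp shaker x 0.0957 y -0.0966 z 0.2860
theta 1.6761907830693428 rail z 0.29312328067849996
[[ 1.537 -0.735 -0.026]
 [ 1.397 -0.731  0.076]
 [ 1.257 -0.713  0.177]
 [ 1.117 -0.682  0.275]
 [ 0.978 -0.637  0.367]
 [ 0.838 -0.579  0.452]
 [ 0.698 -0.511  0.529]
 [ 0.559 -0.432  0.595]
 [ 0.419 -0.345  0.649]
 [ 0.279 -0.252  0.691]
 [ 0.14  -0.153  0.719]
 [ 0.    -0.051  0.733]]
```

Call:
send_rows --translation '[[0,-0.735,-0.026],[0,-0.731,0.076],[0,-0.713,0.177],[0,0,0]]' --rotation '[[0,0,0],[0,0,0],[0,0,0],[0,0,0]]' --grip '[0,0,0,0]'

```text
time: 65.32
eef_pos: [0.57, -0.2309, 0.2781]
tcp_rot: [0.998, 0.058, 0.0, -0.002]
contact_force: [-3.3, 4.0, 7.5]
opening: 0.082
```

Call:
send_rows --translation '[[0,-0.682,0.275],[0,-0.637,0.367],[0,-0.579,0.452],[0,0,0]]' --rotation '[[0,0,0],[0,0,0],[0,0,0],[0,0,0]]' --grip '[0,0,0,0]'

```text
time: 65.82
eef_pos: [0.5629, -0.1734, 0.2427]
tcp_rot: [0.998, 0.058, -0.001, -0.003]
contact_force: [-1.5, 6.3, 1.4]
opening: 0.082
```

```bash
python3 - <<'E'
from h import *
st();p=ctrl.get_state()["eef_pos"];d=p[:2]-c0
print("tcp shaker x %.4f y %.4f z %.4f"%(d@u0,d@n0,p[2]),"expected y,z rail",-.080+.158*np.cos(.838),.136+.158*np.sin(.838))
s=cam("scene")
for th in (.7,.8,.838,.9,1.0,1.67):
    f=lambda a,r:S(a,-.080+r*np.cos(th),.136+r*np.sin(th)); print(th,proj(s,[f(.15,.158),f(-.15,.158),f(.0,.18)]).round().tolist())
cv2.imwrite("pics/s14.png",s[0])
E
```

```text
t 65.83 p [ 0.5629 -0.1734  0.2427] x [ 0.993  0.116 -0.002] z [-0.002  0.007 -1.   ] yaw(deg)6.7 open 7.0 F [-1.5  6.3  1.4] q [-0.47  0.09  1.78  0.01  1.27  0.98]
tcp shaker x 0.0950 y 0.0299 z 0.2427 expected y,z rail 0.025694222633783362 0.2534424595358946
0.7 [[212.0, 180.0], [191.0, 121.0], [206.0, 142.0]]
0.8 [[207.0, 177.0], [187.0, 118.0], [201.0, 138.0]]
0.838 [[205.0, 176.0], [185.0, 117.0], [198.0, 137.0]]
0.9 [[201.0, 175.0], [182.0, 115.0], [195.0, 136.0]]
1.0 [[195.0, 173.0], [177.0, 114.0], [188.0, 133.0]]
1.67 [[148.0, 175.0], [137.0, 113.0], [139.0, 134.0]]
```

Call:
send_rows --translation '[[0,-0.511,0.529],[0,-0.432,0.595],[0,-0.345,0.649],[0,0,0]]' --rotation '[[0,0,0],[0,0,0],[0,0,0],[0,0,0]]' --grip '[0,0,0,0]'

```text
time: 66.38
eef_pos: [0.5583, -0.1355, 0.1877]
tcp_rot: [0.998, 0.058, -0.001, -0.003]
contact_force: [0.9, 6.4, -1.4]
opening: 0.081
```

Call:
send_rows --translation '[[0,-0.252,0.691],[0,-0.153,0.719],[0,0,0]]' --rotation '[[0,0,0],[0,0,0],[0,0,0]]' --grip '[0,0,0]'

```text
time: 66.75
eef_pos: [0.5569, -0.124, 0.1451]
tcp_rot: [0.998, 0.057, -0.001, -0.003]
contact_force: [2.8, 5.5, -2.7]
opening: 0.081
```

```bash
python3 - <<'E'
from h import *
st();p=ctrl.get_state()["eef_pos"];d=p[:2]-c0
print("tcp shaker x %.4f y %.4f z %.4f"%(d@u0,d@n0,p[2]),"expected rail",-.080+.158*np.cos(.14),.136+.158*np.sin(.14))
E
```

```text
t 66.75 p [ 0.5569 -0.124   0.1451] x [ 0.993  0.115 -0.002] z [-0.002  0.005 -1.   ] yaw(deg)6.6 open 6.9 F [ 2.8  5.5 -2.7] q [-0.4   0.15  1.91  0.    1.09  1.06]
tcp shaker x 0.0947 y 0.0797 z 0.1451 expected rail 0.07645412740159667 0.15804781211378938
```

Call:
send_rows --translation '[[0,-0.05,0.4],[0,0,0.3],[0,0,0]]' --rotation '[[0,0,0],[0,0,0],[0,0,0]]' --grip '[0,0,0]'

```text
time: 67.12
eef_pos: [0.5567, -0.1226, 0.1248]
tcp_rot: [0.998, 0.057, -0.001, -0.003]
contact_force: [1.6, 5.0, -4.3]
opening: 0.079
```

Call:
send_rows --translation '[[0,0,0.1],[0,0,0]]' --rotation '[[0,0,0],[0,0,0]]' --grip '[0,0]'

```text
time: 67.38
eef_pos: [0.5567, -0.1226, 0.1234]
tcp_rot: [0.998, 0.057, -0.001, -0.003]
contact_force: [-0.6, 6.8, 1.8]
opening: 0.078
```

```bash
python3 - <<'E'
from h import *
st()
E
```

```text
t 67.38 p [ 0.5567 -0.1226  0.1234] x [ 0.993  0.114 -0.002] z [-0.003  0.006 -1.   ] yaw(deg)6.6 open 6.6 F [-0.6  6.8  1.8] q [-0.4   0.17  1.92  0.    1.05  1.06]
```

Call:
send_rows --translation '[[0,0,0.1],[0,0,0.05],[0,0,0]]' --rotation '[[0,0,0],[0,0,0],[0,0,0]]' --grip '[0,0,0]'

```text
time: 67.75
eef_pos: [0.5569, -0.1226, 0.123]
tcp_rot: [0.998, 0.057, -0.002, -0.003]
contact_force: [-10.9, 9.1, 19.1]
opening: 0.082
```

```bash
python3 - <<'E'
from h import *
st();s=cam("scene")
for th in (0,.05,.1,.2):
    f=lambda a,r:S(a,-.080+r*np.cos(th),.136+r*np.sin(th)); print(th,proj(s,[f(.15,.158),f(-.15,.158),f(.0,.188)]).round(1).tolist())
E
```

```text
t 67.75 p [ 0.5569 -0.1226  0.123 ] x [ 0.993  0.115 -0.003] z [-0.004  0.006 -1.   ] yaw(deg)6.6 open 7.0 F [-10.9   9.1  19.1] q [-0.4   0.17  1.92  0.    1.05  1.06]
0 [[233.0, 206.8], [209.8, 146.7], [230.7, 171.6]]
0.05 [[232.6, 204.5], [209.3, 144.6], [230.2, 169.0]]
0.1 [[231.9, 202.3], [208.7, 142.5], [229.5, 166.5]]
0.2 [[230.2, 198.0], [207.0, 138.4], [227.6, 161.4]]
```

The frame is on its hard stop (19 N upward, rail z matches). Releasing and rising, then locating the hook's knob.

Call:
send_rows --translation '[[0,0,-0.15],[0,0,0],[0,0,0],[0,0,0],[0,0,-0.5]]' --rotation '[[0,0,0],[0,0,0],[0,0,0],[0,0,0],[0,0,0]]' --grip '[15,30,30,30,30]'

```text
time: 68.42
eef_pos: [0.5565, -0.1249, 0.1384]
tcp_rot: [0.998, 0.057, -0.002, -0.001]
contact_force: [0.1, 0.0, -0.8]
opening: 0.351
```

Call:
send_rows --translation '[[0,0,-1],[0,0,-1],[0,0,-1],[0,0,-1],[0,0,-0.5]]' --rotation '[[0,0,0],[0,0,0],[0,0,0],[0,0,0],[0,0,0]]' --grip '[30,30,30,30,30]'

```text
time: 69.05
eef_pos: [0.5584, -0.1255, 0.278]
tcp_rot: [0.998, 0.057, 0.002, 0.001]
contact_force: [-0.1, -0.9, -0.4]
opening: 0.35
```

Call:
send_rows --translation '[[-0.9,0.6,0],[-0.9,0.6,0],[-0.9,0.6,0],[-0.9,0,0],[-0.9,0,0]]' --rotation '[[0,0,0],[0,0,0],[0,0,0],[0,0,0],[0,0,0]]' --grip '[30,30,30,30,30]'

```text
time: 69.68
eef_pos: [0.4286, -0.1945, 0.2744]
tcp_rot: [0.998, 0.057, -0.0, -0.0]
contact_force: [0.2, -0.2, 0.2]
opening: 0.352
```

Call:
send_rows --translation '[[0,0,0],[0,0,0]]' --rotation '[[0,0,0],[0,0,0]]' --grip '[30,30]'

```text
time: 69.92
eef_pos: [0.4301, -0.1943, 0.2748]
tcp_rot: [0.998, 0.057, 0.0, 0.0]
contact_force: [-0.2, -0.4, 0.2]
opening: 0.349
```

```bash
python3 - <<'E'
from h import *
st();W=cam("wrist");s=cam("scene");im=W[0]
g=im.copy()
for a,r,c in blobs(im.max(2)<45,60)[:15]: print(round(a),np.round(r[0]),np.round(r[1]))
p=proj(W,[S(.045,.09,.147)]);print(p, proj(s,[S(.045,.09,.147)]))
cv2.imwrite("pics/w15.png",im);cv2.imwrite("pics/s15.png",s[0])
cv2.imwrite("pics/v15.png",np.hstack([im[:400,0:440],cv2.resize(s[0][130:240,190:290],(360,400),interpolation=cv2.INTER_CUBIC)]))
E
```

```text
t 69.92 p [ 0.4301 -0.1943  0.2748] x [0.993 0.114 0.001] z [ 0.001 -0.    -1.   ] yaw(deg)6.6 open 29.8 F [-0.2 -0.4  0.2] q [-0.64 -0.21  2.01  0.    1.34  0.82]
26221 [332. 349.] [483. 100.]
66 [352. 257.] [24.  7.]
[[246.20197395 100.39926745]] [[227.65417367 179.16074288]]
```

View pics/v15.png

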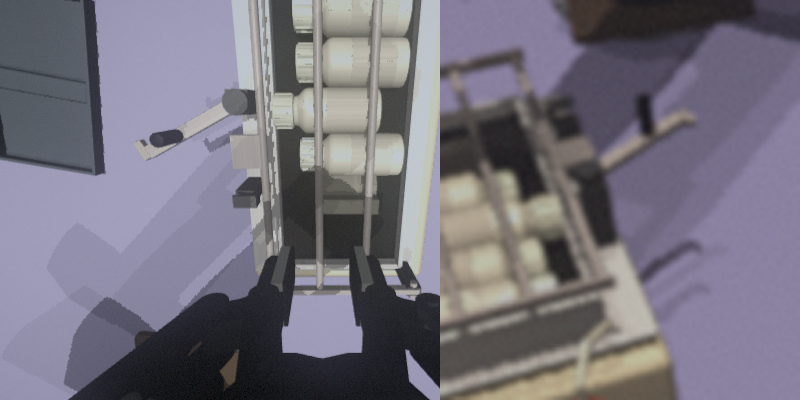

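The frame lies level over an intact row. In the wrist view the hook's pin is at (236,100), its knob runs from (178,135) up to (157,139), and the tongue is at (246,150). I'll triangulate the knob.

```bash
cat >> h.py <<'E'
def tri(obs):
    A=np.zeros((3,3));b=np.zeros(3)
    for C,uv in obs:
        _,K,Rm,p=C;d=Rm@np.linalg.inv(K)@np.r_[uv,1];d/=np.linalg.norm(d);M=np.eye(3)-np.outer(d,d);A+=M;b+=M@p
    X=np.linalg.solve(A,b);return X,[(proj(C,X)[0]-uv).round(1) for C,uv in obs]
def sh(X): d=X[:2]-c0; return np.round([d@u0*1e3,d@n0*1e3,X[2]*1e3],1)
E
python3 - <<'E'
from h import *
W=cam("wrist");s=cam("scene")
for n,a,b in(("knobtop",(157,139),(246.4,157)),("nose",(140,150),(259,163))):
    X,e=tri([(W,a),(s,b)]);print(n,X.round(4),sh(X),e)
print("knob top z=.181",sh(ray(W,(157,139),.181)[0]),"base z=.149",sh(ray(W,(178,135),.149)[0]))
print("pin",[sh(ray(W,(236,100),z)[0]) for z in(.145,.155,.165)],"tongue tip",sh(ray(W,(232,152),.139)[0]))
print("nose z.145",sh(ray(W,(140,150),.145)[0]),"catch",sh(ray(W,(247,190),.15)[0]))
E
```

```text
knobtop [ 0.4701 -0.0584  0.1839] [ 16.  154.8 183.9] [array([-1.7,  0.4]), array([-0.3,  0.3])]
nose [ 0.4514 -0.0223  0.1438] [  1.6 192.8 143.8] [array([ 0.4, -0.1]), array([ 0.1, -0.1])]
knob top z=.181 [ 16. 155. 181.] base z=.149 [ 15.7 153.2 149. ]
pin [array([ 45.5,  99.6, 145. ]), array([ 45.4,  96.8, 155. ]), array([ 45.3,  94. , 165. ])] tongue tip [ -1.1 109.3 139. ]
nose z.145 [  1.7 192.4 145. ] catch [-35.3  95.3 150. ]
```

Call:
send_rows --translation '[[0.368,-0.864,0],[0.368,-0.864,0],[0.368,-0.864,0],[0.368,-0.864,0],[0.368,-0.864,0]]' --rotation '[[0,0,0],[0,0,0],[0,0,0],[0,0,0],[0,0,0]]' --grip '[40,40,40,40,40]'

```text
time: 70.75
eef_pos: [0.4702, -0.0581, 0.2746]
tcp_rot: [0.998, 0.058, -0.0, -0.0]
contact_force: [-0.1, -0.0, -0.3]
opening: 0.466
```

Call:
send_rows --translation '[[0,0,0.9],[0,0,0.9],[0,0,0],[0,0,0]]' --rotation '[[0,0,0],[0,0,0],[0,0,0],[0,0,0]]' --grip '[40,40,40,40]'

```text
time: 71.25
eef_pos: [0.4704, -0.0593, 0.2217]
tcp_rot: [0.998, 0.058, 0.001, 0.0]
contact_force: [-0.1, -0.1, 0.0]
opening: 0.468
```

```bash
python3 - <<'E'
from h import *
st();W=cam("wrist");s=cam("scene");print(sh(ctrl.get_state()["eef_pos"]))
delta(S(.016,.154,.161),6.6)
print("knob pred px",proj(W,[S(.016,.154,.182),S(.016,.154,.15)]).round())
# dark knob in scene?
im=s[0][145:172,238:255].max(2);print((im<60).astype(int).sum(0),(im<60).sum(1))
cv2.imwrite("pics/w16.png",W[0])
E
```

```text
t 71.25 p [ 0.4704 -0.0593  0.2217] x [0.993 0.115 0.001] z [ 0.001 -0.    -1.   ] yaw(deg)6.6 open 39.9 F [-0.1 -0.1  0. ] q [-0.34 -0.16  2.07 -0.    1.24  1.12]
[ 16.4 153.6 222.3]
shift [-0.02 -0.02  2.04] turn [ 0.01 -0.03 -0.  ]
knob pred px [[321. 231.]
 [321. 214.]]
[ 0  0  0  0  0  0  0  8 13 12 11  4  2  0  0  0  0] [0 0 0 0 0 0 0 0 0 0 0 3 4 4 4 4 4 4 4 4 5 5 4 1 0 0 0]
```

Call:
send_rows --translation '[[0,0,0.8],[0,0,0.7],[0,0,0.5],[0,0,0],[0,0,0]]' --rotation '[[0,0,0],[0,0,0],[0,0,0],[0,0,0],[0,0,0]]' --grip '[40,40,40,0,0]' --squeeze 25

```text
time: 71.97
eef_pos: [0.4701, -0.0593, 0.1615]
tcp_rot: [0.998, 0.057, 0.0, -0.0]
contact_force: [-0.8, 0.4, -1.7]
opening: 0.128
```

Call:
send_rows --translation '[[0,0,0],[0,0,0],[0,0,0],[0,0,0]]' --rotation '[[0,0,0],[0,0,0],[0,0,0],[0,0,0]]' --grip '[0,0,0,0]'

```text
time: 72.47
eef_pos: [0.47, -0.0592, 0.1614]
tcp_rot: [0.998, 0.057, 0.0, 0.0]
contact_force: [-0.8, 1.3, 2.0]
opening: 0.131
```

```bash
python3 - <<'E'
from h import *
st();print(sh(ctrl.get_state()["eef_pos"]))
E
```

```text
t 72.47 p [ 0.47   -0.0592  0.1614] x [0.993 0.115 0.001] z [ 0.001 -0.    -1.   ] yaw(deg)6.6 open 11.2 F [-0.8  1.3  2. ] q [-0.34 -0.1   2.12  0.    1.11  1.12]
[ 15.8 154.  161.4]
```

Gripping 11–12 mm: the knob. Swinging along the arc.

Call:
send_rows --translation '[[-0.347,0.223,0],[-0.297,0.29,0],[-0.233,0.34,0],[0,0,0]]' --rotation '[[0,0,0],[0,0,0],[0,0,0],[0,0,0]]' --grip '[0,0,0,0]'

```text
time: 72.97
eef_pos: [0.4442, -0.0871, 0.1612]
tcp_rot: [0.998, 0.058, -0.003, -0.002]
contact_force: [-7.8, 4.0, 8.8]
opening: 0.126
```

Call:
send_rows --translation '[[-0.16,0.38,0],[-0.07,0.3,0],[0,0,0]]' --rotation '[[0,0,0],[0,0,0],[0,0,0]]' --grip '[0,0,0]'

```text
time: 73.35
eef_pos: [0.4391, -0.1089, 0.1609]
tcp_rot: [0.998, 0.058, -0.004, -0.001]
contact_force: [-10.2, 1.1, 7.9]
opening: 0.126
```

Call:
send_rows --translation '[[-0.02,0.2,0],[0,0,0]]' --rotation '[[0,0,0],[0,0,0]]' --grip '[0,0]'

```text
time: 73.6
eef_pos: [0.4397, -0.1149, 0.1609]
tcp_rot: [0.998, 0.058, -0.003, -0.0]
contact_force: [-10.0, 0.8, 7.3]
opening: 0.127
```

```bash
python3 - <<'E'
from h import *
st();print(sh(ctrl.get_state()["eef_pos"]))
E
```

```text
t 73.60 p [ 0.4397 -0.1149  0.1609] x [ 0.993  0.116 -0.007] z [-0.007  0.    -1.   ] yaw(deg)6.7 open 10.9 F [-10.    0.8   7.3] q [-0.48 -0.14  2.16 -0.    1.12  0.98]
[-20.7 102.1 160.9]
```

Call:
send_rows --translation '[[-0.1,0.06,0],[0,0,0]]' --rotation '[[0,0,0],[0,0,0]]' --grip '[0,0]'

```text
time: 73.85
eef_pos: [0.4396, -0.117, 0.1609]
tcp_rot: [0.998, 0.057, 0.001, 0.0]
contact_force: [1.7, 2.0, 1.3]
opening: 0.131
```

Call:
send_rows --translation '[[0,0.07,0],[0,0,0]]' --rotation '[[0,0,0],[0,0,0]]' --grip '[0,0]'

```text
time: 74.1
eef_pos: [0.4396, -0.1186, 0.1609]
tcp_rot: [0.998, 0.057, -0.0, -0.001]
contact_force: [1.1, 5.5, 2.2]
opening: 0.129
```

Call:
send_rows --translation '[[0,0.07,0],[0,0,0]]' --rotation '[[0,0,0],[0,0,0]]' --grip '[0,0]'

```text
time: 74.35
eef_pos: [0.4395, -0.1187, 0.1608]
tcp_rot: [0.998, 0.057, -0.0, -0.003]
contact_force: [0.4, 10.2, 5.7]
opening: 0.128
```

```bash
python3 - <<'E'
from h import *
st();print(sh(ctrl.get_state()["eef_pos"]))
E
```

```text
t 74.35 p [ 0.4395 -0.1187  0.1608] x [ 0.994  0.114 -0.   ] z [-0.001  0.006 -1.   ] yaw(deg)6.5 open 10.9 F [ 0.4 10.2  5.7] q [-0.49 -0.14  2.16  0.01  1.12  0.96]
[-21.3  98.4 160.8]
```

The hook reached its stop (10 N, no further travel, knob y level with the pin). Releasing and retracting clear.

Call:
send_rows --translation '[[0,-0.1,0],[0,0,0],[0,0,0],[0,0,0],[0,0,-0.5]]' --rotation '[[0,0,0],[0,0,0],[0,0,0],[0,0,0],[0,0,0]]' --grip '[20,30,35,35,35]'

```text
time: 74.97
eef_pos: [0.4385, -0.1178, 0.175]
tcp_rot: [0.998, 0.057, -0.001, -0.001]
contact_force: [-0.5, -0.1, -0.7]
opening: 0.409
```

Call:
send_rows --translation '[[0,0,-1],[0,0,-1],[0,0,-1],[0,-0.8,-0.5],[0,-0.8,0]]' --rotation '[[0,0,0],[0,0,0],[0,0,0],[0,0,0],[0,0,0]]' --grip '[35,35,35,35,35]'

```text
time: 75.6
eef_pos: [0.4348, -0.0705, 0.284]
tcp_rot: [0.998, 0.057, 0.002, 0.001]
contact_force: [0.1, -0.1, 0.1]
opening: 0.403
```

Call:
send_rows --translation '[[0,-0.9,0],[0,-0.9,0],[0,0,0],[0,0,0]]' --rotation '[[0,0,0],[0,0,0],[0,0,0],[0,0,0]]' --grip '[35,35,35,35]'

```text
time: 76.1
eef_pos: [0.4279, -0.0172, 0.2814]
tcp_rot: [0.998, 0.057, 0.001, 0.0]
contact_force: [0.4, -0.3, 0.1]
opening: 0.414
```

```bash
python3 - <<'E'
from h import *
st();W=cam("wrist");s=cam("scene");cv2.imwrite("pics/w17.png",W[0])
# knob: dark blob in scene & wrist near predicted closed place
for n,C,X in(("scene",s,S(-.0185,.098,.166)),("wrist",W,S(-.0185,.098,.182))):
    p=proj(C,X)[0];r=9 if n=="scene" else 30;x,y=(p-r).astype(int);x,y=max(x,0),max(y,0)
    c=C[0][y:y+2*r,x:x+2*r]
    for th in (50,65):
        for a,rr,_ in blobs(c.max(2)<th,15)[:4]: print(n,"pred",p.round(1),th,"blob",a,np.round(np.array(rr[0])+[x,y],1),np.round(rr[1],1))
# rail: bright thin line positions vs prediction for angles, scene intensity profile perpendicular
for a in(-.1,-.06,.08,.11):
    best=[]
    for th in np.arange(-.02,.16,.02):
        p=proj(s,S(a,-.080+.158*np.cos(th),.136+.158*np.sin(th)))[0]
        best.append(int(cv2.getRectSubPix(cv2.cvtColor(s[0],cv2.COLOR_BGR2GRAY),(1,1),(float(p[0]),float(p[1])))[0,0]))
    print("rail",a,best)
# bottle axes: row profile along shaker x through wrist, y=-0.02 between rods
g=cv2.cvtColor(W[0],cv2.COLOR_BGR2GRAY)
ds=np.arange(0,230,4);P=proj(W,[S(.146-d/1e3,-.028,.115) for d in ds])
print([(int(d),int(g[int(v),int(u)])) for d,(u,v) in zip(ds,P) if 0<=v<400 and 0<=u<640])
E
```

```text
t 76.10 p [ 0.4279 -0.0172  0.2814] x [0.993 0.115 0.001] z [ 0.001 -0.001 -1.   ] yaw(deg)6.6 open 35.4 F [ 0.4 -0.3  0.1] q [-0.28 -0.33  2.09 -0.    1.38  1.18]
scene pred [224.3 160.5] 50 blob 18.0 [224.2 159.9] [9.5 3.7]
scene pred [224.3 160.5] 65 blob 38.5 [223.5 159.9] [9.7 5.8]
wrist pred [439.3 199.6] 50 blob 20.5 [460.5 223. ] [10.  5.]
wrist pred [439.3 199.6] 65 blob 1205.0 [445. 206.] [46. 44.]
wrist pred [439.3 199.6] 65 blob 41.0 [451.6 175.4] [12.5  7. ]
rail -0.1 [122, 125, 128, 129, 129, 129, 131, 132, 132]
rail -0.06 [120, 122, 126, 132, 135, 135, 132, 128, 128]
rail 0.08 [110, 114, 118, 114, 112, 115, 117, 118, 120]
rail 0.11 [122, 125, 122, 118, 118, 122, 121, 121, 123]
[(0, 124), (4, 116), (8, 117), (12, 134), (16, 196), (20, 191), (24, 194), (28, 144), (32, 111), (36, 103), (40, 102), (44, 118), (48, 115), (52, 115), (56, 118), (60, 154), (64, 151), (68, 198), (72, 164), (76, 161), (80, 111), (84, 101), (88, 114), (92, 119), (96, 124), (100, 166), (104, 198), (108, 202), (112, 203), (116, 202), (120, 199), (124, 189), (128, 117), (132, 127), (136, 119), (140, 119), (144, 139), (148, 156), (152, 205), (156, 205), (160, 205), (164, 204), (168, 182), (172, 161), (176, 77), (180, 119), (184, 143), (188, 145), (192, 143), (196, 132), (200, 71), (204, 106), (208, 136), (212, 140), (216, 105), (220, 83), (224, 58), (228, 55)]
```

```bash
python3 - <<'E'
from h import *
W=cam("wrist");T=cam("top")
for n,C in(("wrist",W),("top",T)):
  g=cv2.cvtColor(C[0],cv2.COLOR_BGR2GRAY)
  for a in(.07,.1,.12):
    ys=np.arange(.060,.097,.002);P=proj(C,[S(a,y,.136) for y in ys])
    print(n,a,[(int(1e3*y),int(cv2.getRectSubPix(g,(1,1),tuple(map(float,p)))[0,0])) for y,p in zip(ys,P)])
    print("  if th=.05 apparent y:",sh(ray(C,proj(C,S(a,.078,.144))[0],.136)[0])[1])
E
```

```text
wrist 0.07 [(60, 107), (62, 105), (64, 103), (66, 103), (68, 91), (70, 60), (72, 65), (74, 69), (76, 84), (78, 170), (80, 196), (82, 170), (84, 135), (86, 168), (88, 193), (90, 124), (92, 93), (94, 93), (96, 93)]
  if th=.05 apparent y: 74.5
wrist 0.1 [(60, 62), (62, 64), (64, 60), (66, 62), (68, 63), (70, 63), (72, 63), (74, 69), (76, 76), (78, 166), (80, 190), (82, 166), (84, 137), (86, 174), (88, 192), (90, 139), (92, 95), (94, 95), (96, 95)]
  if th=.05 apparent y: 74.5
wrist 0.12 [(60, 107), (62, 104), (64, 102), (66, 102), (68, 102), (70, 93), (72, 67), (74, 72), (76, 75), (78, 165), (80, 189), (82, 171), (84, 139), (86, 163), (88, 193), (90, 121), (92, 97), (94, 95), (96, 97)]
  if th=.05 apparent y: 74.5
top 0.07 [(60, 64), (62, 59), (64, 56), (66, 55), (68, 55), (70, 56), (72, 61), (74, 74), (76, 103), (78, 134), (80, 151), (82, 152), (84, 133), (86, 111), (88, 108), (90, 121), (92, 148), (94, 172), (96, 187)]
  if th=.05 apparent y: 76.3
top 0.1 [(60, 56), (62, 54), (64, 54), (66, 55), (68, 56), (70, 57), (72, 60), (74, 72), (76, 98), (78, 126), (80, 146), (82, 143), (84, 121), (86, 103), (88, 97), (90, 114), (92, 141), (94, 167), (96, 188)]
  if th=.05 apparent y: 76.3
top 0.12 [(60, 73), (62, 61), (64, 55), (66, 54), (68, 55), (70, 56), (72, 61), (74, 77), (76, 103), (78, 133), (80, 152), (82, 145), (84, 126), (86, 104), (88, 96), (90, 111), (92, 135), (94, 161), (96, 184)]
  if th=.05 apparent y: 76.3
```

The rail reads y ≈ 80–81 mm at z = 136 mm in two independent views, so the frame is level with a ~2 mm offset in my shaker frame. The knob is at its closed spot. Handing in.

```bash
python3 -c "
from plant import ticket
print(ticket.sign_off())"
```

```text
the job is handed in; nothing more can be done
None
```

I loaded all four bottles into the carrier, seated the chock, swung the frame down and closed the hook, then handed the job in at about 76 s. No verdict is reported.

**Steps:**
- Bottle 3 was found shifted after I placed it, about 15 mm back and 17 mm towards the hook. I left it there, put bottle 4 behind it and pushed the whole row closed against the stop wall. Bottle 3 therefore lies about 17 mm off the others along its axis, still within the limits.
- I pushed the chock in toe first until it met the last bottle.
- I swung the frame down until it hit a hard stop (19 N).
- I swung the hook round by its knob until it stopped (10 N, no further travel).

**Last checks:**
- **Row:** before the frame came down, the three nearest bottle axes lay on the predicted tight-row lines. A later view through the lowered frame showed the row intact.
- **Chock:** square, and about 189 mm from the stop wall by camera. The ideal is 191 mm and the limit is 186 mm, so that margin is thin against my 2–3 mm measuring error.
- **Frame:** the rail matches the fully down height in both the wrist and top views. The scene-camera check on the rail was inconclusive.
- **Hook:** the knob appears at its closed position in the scene view. The wrist blob for it was blurred and about 8 px off, so it adds little.
- **Offset:** my shaker frame appears about 2 mm off in y, well inside tolerance.
- **Clearance:** the gripper is clear of everything. I did not re-measure the bystanders, but no move came near them.

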